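Put the mixing station's things back in their right places

TASK

The three things at the paint mixing station stand in one another's places: put the squeeze bottle on the slatted drip tray, the stack of clear cups in the round rimmed dish and the small dropper bottle on the balance pan, each upright in the middle of its place. Every place holds only one thing, but the empty plywood board is free to park one on the way. Do not tip any of them over, and leave the two markers and the tape roll where they lie.

Things in the scene. Friction and masses are not known exactly. Their poses are not given: they have to be found in the camera images.
- bottle: paint-spattered white squeeze bottle with a flat cap and no nozzle, the largest of the three things to move. Round, body 62 to 65 mm across up to 162 mm height, then a cap 49 mm across up to its top at 184 mm. Up to 0.35 kg. Starts on the balance pan. Origin: centre of its underside; z up along its axis.
- cups: stack of upturned clear plastic cups that stays together as one piece, 140 mm high. Round, 56 mm across at the foot, narrowing to 36 mm across at the top. Light, under 0.1 kg. Starts on the drip tray. Origin: centre of its underside; z up along its axis.
- dropper: small dropper bottle with a black cap (the only such small bottle on the balance, tray, dish or board; others at the back of the bench are not part of the job). 118 mm high, round body 41 mm across, straight from about 5 to 78 mm height, a narrower cap above that. About 0.1 kg. Starts in the dish. Origin: centre of its underside; z up along its axis.
- balance: compact bench balance, fixed to the bench: a flat grey case 128 x 94 mm with a round steel pan 84 mm across, no rim; the pan's top is 30 mm above the bench and does not give. The small display lies beside the pan on its local -x side. Origin: on the bench directly below the centre of the pan, z up.
- drip_tray: square metal drip tray 110 x 110 mm with a slatted grate, fixed to the bench. Grate top, on which things stand, 12 mm above the bench; rim 16 mm above the bench, 4 mm thick, 102 mm clear inside. Origin: on the bench at the tray's centre, z up, x and y along its sides.
- dish: round white dish with a low rim, fixed to the bench: 110 mm across outside, flat floor about 90 mm across and 5 mm above the bench; rim 14 mm above the bench, about 4 mm thick. Origin: on the bench at the dish's centre, z up.
- board: plain square plywood board 100 x 100 mm, 8 mm thick, fixed to the bench, empty at the start: room to park one thing on the way. Origin: on the bench at the board's centre, z up.
- marker: all-black marker pen lying on the bench, 16 x 140 x 18 mm, long along its y axis; a bystander. Origin: centre of its underside.
- tape: roll of masking tape lying flat, 96 mm across and 25 mm high; a bystander. Origin: centre of its underside.
- marker2: white marker pen with a red cap lying on the bench, 16 x 140 x 18 mm, long along its y axis; a bystander. Origin: centre of its underside.
Not all that is in view belongs to the job. What is shaped like the dropper but orange or yellow is not meant.

How it is judged:
By the outcome, as a careful person would: the job done as asked, in the order asked, and still so for the second after the job is handed in, with the robot touching nothing.
It also fails if it takes over 104 s, if anything falls off the work surface, if the arm or the gripper's body presses on something with over 40 N, if the wrist force passes 120 N, or if a joint passes its speed limit or range.

ROBOT

A 6-joint arm with a two-finger parallel gripper is mounted at the origin on a cart in front of the work surface, level with it; the furniture and walls round the work are solid. World frame = base frame: x ahead of the robot, y to its left, z up, the work surface at z = 0. Lengths are in m, angles in rad, forces in N, time in s.
With the tool pointing down it reaches from about 0.35 to 0.875 m from the base axis. Payload 4.2 kg.
Tool frame: the origin (TCP) lies where the fingers leave the gripper's body, on its centre line; the fingertips stand 70 mm ahead of it and the grasp point (between the pads) lies 51 mm ahead of it; z points along the fingers, y is the direction in which the jaws open and shut (so a half turn about z gives the same grasp; the last joint's range is limited). The gripper opens to 87 mm and grips with 3 to 60 N. Pads are 19 mm wide; open, the fingers measure 117 mm over their backs; the gripper's body (75 mm by 190 mm) begins 51 mm behind the grasp point.
Start: joints at [-1.011, 0.385, 0.008, 0, -1.194, -0.259], TCP at [0.185, -0.597, 0.292] pointing down, gripper open.
Joint ranges: [-3.14, 3.14], [-1.21, 2.06], [-1.07, 1.41], [-3.16, 2.05], [-2.99, -0.16], [-3.1, 3.1]. Speed limits (rad/s): [2.79, 2.79, 3.14, 3.14, 3.14, 3.14].

INTERFACE

Orientations are given as a unit quaternion [w, x, y, z].
In Python, from bench import status, cams, order gives the robot as it stands. The module is installed in compiled form; this text tells all that it offers.
- The arm moves only by the tool step_arm, never from a script. Its argument "moves" is a list of rows, each an object with "dp": the shift along the tool's x, y, z in cm, a list of three; "turn": the turn about the tool's z in degrees; "grip": the closure, from 0 (fully open) to 1 (shut). A call has 1 to 5 rows; each row shifts and turns the commanded pose from where the row before left it, along the tool's axes as they then stand; what a row does not reach is not made up. A row lasts 1/10 s, in which the tool goes at most 50 mm and 8.59 degrees, less where a joint would pass 70% of its speed; a pose out of reach is approached as far as the arm can. A call with a gripper value outside its range is refused whole. The fingers move at their own pace and stop on an object; "grip_force" is the grip in N (left out, the last holds). Time passes only in rows, so rows that do not move let the fingers close. It gives the time, the measured TCP pose, the force and the opening at its end, in the units of the state.
- status.get_state(): the state, without advancing time (a new reading comes with each control period).
- cams.capture(name): name is "scene" or "top" or "wrist"; returns (picture, depth): 400x640x3 uint8, blue, green, red; 400x640 float32, m along the optical axis (not along the pixel's ray), 0 where there is no reading.
- cams.camera_info(name): a dict with "camera_matrix" (3x3 intrinsics, pixels), "D" ([k1, k2, p1, p2, k3] as OpenCV has them; the pictures are not rectified), "cam_to_world" (4x4, takes a point from camera to world coordinates). Camera axes: x right, y up, looking along -z (the intrinsics and any distortion apply to the point x, -y, -z); pixel columns grow to the right and rows downward; lengths in m; the calibration is good to about 2 mm. A picture is of the moment at which its call begins: read the wrist's pose just before it. camera_info takes no time and is no camera call; for the wrist camera it gives the pose at the moment of the call.
- order.finish_job(): hands the job in, once; it reports no verdict.
The state is a dict: "time": time; "qpos": joint angles; "qd": joint speeds; "joint_torque": joint torques, N m; "ee_pos": TCP position; "ee_rot": TCP orientation; "wrist_force": force on the tool from outside, world axes, zero at the start; "torque": the same for the moment, N m; "grip_width": opening from 0.0 (shut) to 1.0 (fully open).
Only numpy, scipy, OpenCV 4.12 (cv2) and the standard library are available. Lean on these libraries where they do the work, as an engineer would, in place of code of your own. Each camera call takes 0.05 s, during which the arm holds its last target.

## Working session

There is one attempt and no reset: what is moved stays moved. The work goes in short steps, Python scripts to look and compute and a tool call to move; the robot and the scene stay as the last step left them, time stands still between calls to the robot, and variables do not carry over. Pictures are saved under pics/ and viewed, and the job is handed in when it is done.

Besides the shell and the picture viewer there is one more tool, called after "Emit:" by a JSON object that holds its "name" and its "arguments". step_arm: Moves the arm, as the interface text tells. Its arguments: {"type":"object","properties":{"moves":{"type":"array"},"grip_force":{"type":"number"}},"required":["moves"]}

```bash
mkdir -p pics && cat > h.py <<'E'
import numpy as np, cv2, pickle
from bench import status, cams, order
def snap(n, tag):
    info=cams.camera_info(n); im,d=cams.capture(n)
    cv2.imwrite(f'pics/{tag}.png',im); pickle.dump((im,d,info),open(f'{tag}.pkl','wb')); return im,d,info
def load(tag): return pickle.load(open(f'{tag}.pkl','rb'))
def ray(info,uv):
    K=np.array(info['camera_matrix'],float);D=np.array(info['D'],float);T=np.array(info['cam_to_world'],float)
    p=cv2.undistortPoints(np.array(uv,float).reshape(-1,1,2),K,D).reshape(-1,2)
    d=np.c_[p[:,0],-p[:,1],-np.ones(len(p))]@T[:3,:3].T
    return T[:3,3],d
def onz(info,uv,z):
    o,d=ray(info,uv); return o+d*((z-o[2])/d[:,2])[:,None]
def cloud(d,info):
    v,u=np.mgrid[0:d.shape[0],0:d.shape[1]]
    o,r=ray(info,np.c_[u.ravel(),v.ravel()]); return (o+r*d.ravel()[:,None]).reshape(*d.shape,3)
E
python3 - <<'E'
from h import *
s=status.get_state();print({k:np.round(v,3) for k,v in s.items()})
for n in ['scene','top','wrist']:
    im,d,i=snap(n,n+'0'); print(n,np.round(i['camera_matrix'],1).tolist(),i['D'],np.round(i['cam_to_world'],3).tolist())
E
```

```text
{'time': np.float64(0.0), 'qpos': array([-1.011e+00,  3.860e-01,  7.000e-03, -1.000e-03, -1.194e+00,
       -2.590e-01]), 'qd': array([-0.001, -0.   ,  0.   ,  0.001, -0.002, -0.   ]), 'joint_torque': array([ 1.0000e-03, -3.9067e+01,  1.8740e+01,  4.2200e+00,  1.1000e-02,
       -0.0000e+00]), 'ee_pos': array([ 0.185, -0.597,  0.291]), 'ee_rot': array([-0.   , -0.15 ,  0.989,  0.001]), 'wrist_force': array([ 0.277,  0.318, -0.214]), 'torque': array([ 0.004, -0.01 ,  0.014]), 'grip_width': np.float64(0.997)}
scene [[435.7, 0.0, 322.8], [0.0, 435.7, 189.8], [0.0, 0.0, 1.0]] [-0.02226712  0.          0.          0.          0.        ] [[0.711, 0.282, -0.644, -0.461], [-0.703, 0.305, -0.643, -0.822], [0.016, 0.91, 0.415, 0.715], [0.0, 0.0, 0.0, 1.0]]
top [[381.4, 0.0, 314.9], [0.0, 381.4, 202.8], [0.0, 0.0, 1.0]] [-0.0410771  0.         0.         0.         0.       ] [[-0.001, 0.998, -0.056, 0.49], [-1.0, -0.001, 0.008, 0.227], [0.008, 0.056, 0.998, 1.34], [0.0, 0.0, 0.0, 1.0]]
wrist [[302.9, 0.0, 315.8], [0.0, 302.9, 200.3], [0.0, 0.0, 1.0]] [-0.04712819  0.          0.          0.          0.        ] [[-0.297, -0.914, -0.278, 0.108], [0.955, -0.284, -0.087, -0.622], [0.0, -0.291, 0.957, 0.384], [0.0, 0.0, 0.0, 1.0]]
```

View pics/scene0.png

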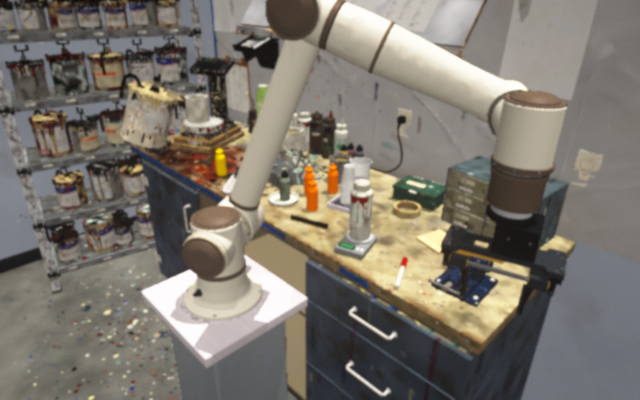

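View pics/top0.png

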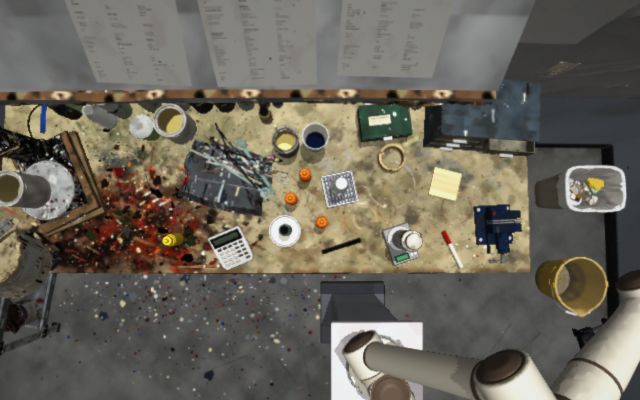

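```bash
python3 - <<'E'
from h import *
im,d,i=load('top0'); c=im[135:275,255:475]; cv2.imwrite('pics/topc.png',cv2.resize(c,None,fx=3.6,fy=3.6,interpolation=cv2.INTER_CUBIC))
im,d,i=load('scene0'); c=im[150:300,260:470]; cv2.imwrite('pics/scenec.png',cv2.resize(c,None,fx=3.8,fy=3.8,interpolation=cv2.INTER_CUBIC))
E
```

```text
(no output)
```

View pics/topc.png

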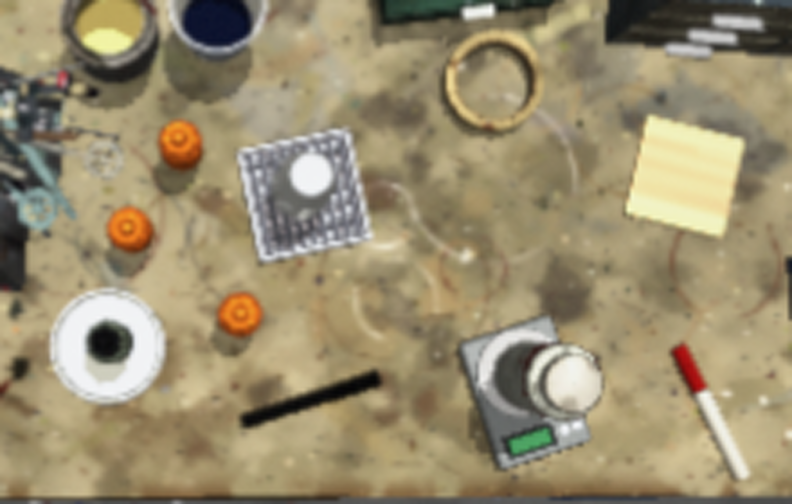

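View pics/scenec.png

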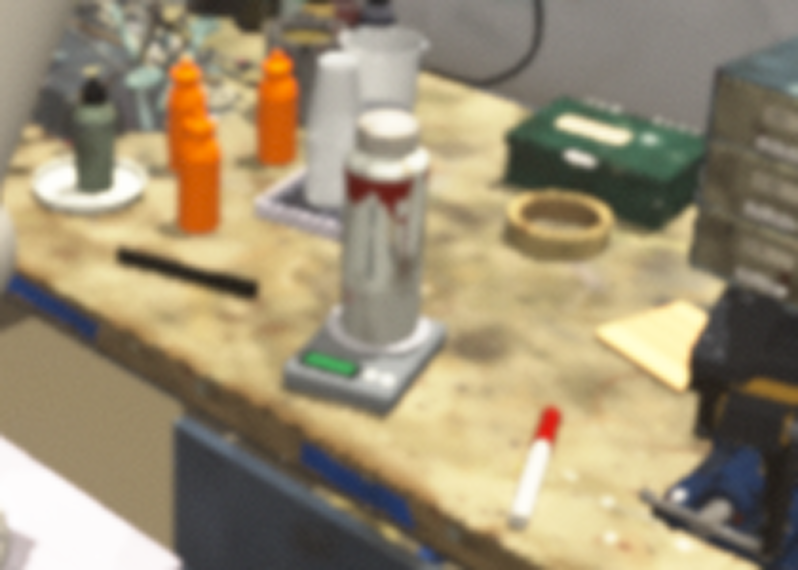

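```bash
python3 - <<'E'
from h import *
im,d,i=load('top0'); P=cloud(d,i)
hsv=cv2.cvtColor(im,cv2.COLOR_BGR2HSV)
def roi(m,x0,y0,x1,y1):
    r=np.zeros_like(m); r[y0:y1,x0:x1]=m[y0:y1,x0:x1]; return r
def big(m):
    c,_=cv2.findContours(m,cv2.RETR_EXTERNAL,cv2.CHAIN_APPROX_NONE); return max(c,key=cv2.contourArea)
# bench plane check
for (u,v) in [(375,215),(420,200),(310,260),(500,180)]: print('bench',np.round(P[v,u],4))
def things(name,box,zlo,zhi):
    x0,y0,x1,y1=box; q=P[y0:y1,x0:x1].reshape(-1,3); q=q[(q[:,2]>zlo)&(q[:,2]<zhi)]
    if len(q)>4:
        (c,r)=cv2.minEnclosingCircle(q[:,:2].astype(np.float32)); print(name,len(q),'med',np.round(np.median(q,0),4),'circ',np.round(c,4),round(r,4), 'rect',cv2.minAreaRect(q[:,:2].astype(np.float32)))
things('bottle cap',(370,215,435,265),.176,.2)
things('cups top',(320,165,365,210),.13,.15)
things('dropper top',(265,210,305,250),.108,.13)
things('dish',(265,210,305,250),.008,.03)
things('board',(420,160,470,210),.004,.02)
things('tray',(318,165,362,212),.009,.03)
things('balance',(375,215,425,270),.015,.045)
things('tape',(370,140,410,175),.015,.04)
for n,b in dict(o1=(296,165,314,184),o2=(282,190,300,209),o3=(313,214,330,232)).items(): things(n,b,.05,.2)
# board by colour
m=roi(((hsv[...,2]>190)&(hsv[...,1]>50)&(hsv[...,0]>15)&(hsv[...,0]<35)).astype(np.uint8),422,160,470,205)
c=big(m); r=cv2.minAreaRect(c); print('board px',r, onz(i,[r[0]],.008), np.round(onz(i,cv2.boxPoints(r),.008),4).tolist())
m=roi((cv2.inRange(hsv,(0,0,185),(180,40,255))),266,210,304,250)
c=big(m); e=cv2.fitEllipse(c); print('dish',e,onz(i,[e[0]],.014))
for n,mk,b in [('black',cv2.inRange(hsv,(0,0,0),(180,255,60)),(315,232,368,258)),('red',cv2.inRange(hsv,(0,150,100),(8,255,255)),(438,225,470,270)),('white',cv2.inRange(hsv,(0,0,190),(180,60,255)),(438,235,470,270))]:
    c=big(roi(mk,*b)); r=cv2.minAreaRect(c); print(n,r[1],np.round(onz(i,cv2.boxPoints(r),.015)[:,:2],3).tolist())
E
```

```text
bench [0.5222 0.0053 0.0017]
bench [ 0.5752 -0.1562 -0.0028]
bench [0.3659 0.2338 0.0051]
bench [ 0.646  -0.4434  0.0056]
bottle cap 136 med [ 0.4449 -0.0573  0.1854] circ [ 0.4403 -0.0755] 0.0334 rect ((0.44021686911582947, -0.07200820744037628), (0.056601449847221375, 0.06401903182268143), 87.78026580810547)
cups top 48 med [0.613  0.1416 0.1432] circ [0.6198 0.1376] 0.0217 rect ((0.6196774244308472, 0.13835196197032928), (0.04206262528896332, 0.03760882094502449), 3.3634753227233887)
dropper top 61 med [0.475  0.3196 0.1142] circ [0.4743 0.3194] 0.0142 rect ((0.47493216395378113, 0.3197994530200958), (0.02579759806394577, 0.025688495486974716), 89.92981719970703)
dish 267 med [0.4668 0.3244 0.0116] circ [0.486  0.3199] 0.0719 rect ((0.47078394889831543, 0.3171033263206482), (0.11174444109201431, 0.12048105895519257), 6.95642614364624)
board 918 med [ 0.6314 -0.2398  0.0078] circ [ 0.6302 -0.2394] 0.1228 rect ((0.6301851868629456, -0.2426522672176361), (0.17907872796058655, 0.17472082376480103), 89.94602966308594)
tray 553 med [0.6058 0.1327 0.0139] circ [0.6159 0.1328] 0.0754 rect
[... 1033 characters left out ...]
38235473632812), (28.376665115356445, 27.8915958404541), 14.03624439239502) [[ 0.63332745 -0.24346134  0.008     ]] [[0.5976, -0.1816, 0.008], [0.6937, -0.2076, 0.008], [0.6693, -0.3059, 0.008], [0.5732, -0.2793, 0.008]]
dish ((284.2832946777344, 230.55848693847656), (30.755067825317383, 31.42254066467285), 59.13878631591797) [[0.46833014 0.32288455 0.014     ]]
black (4.110960960388184, 39.52846908569336) [[0.401, 0.193], [0.444, 0.063], [0.43, 0.059], [0.387, 0.189]]
red (12.969193458557129, 4.0249223709106445) [[0.462, -0.223], [0.468, -0.236], [0.428, -0.256], [0.422, -0.243]]
white (26.407827377319336, 4.005420207977295) [[0.419, -0.248], [0.425, -0.26], [0.344, -0.302], [0.337, -0.29]]
```

```bash
python3 - <<'E'
from h import *
im,d,i=load('top0'); P=cloud(d,i); hsv=cv2.cvtColor(im,cv2.COLOR_BGR2HSV)
for n,b in dict(jarN=(300,120,330,152),jarY=(270,125,300,157),green=(358,100,412,140),vise=(470,200,525,262)).items():
    x0,y0,x1,y1=b; q=P[y0:y1,x0:x1].reshape(-1,3); print(n,'z95',np.round(np.percentile(q[:,2],[50,90,99]),3)); t=q[q[:,2]>.06]; 
    if len(t): print('   ',np.round(np.percentile(t,2,0),3),np.round(np.percentile(t,98,0),3))
def fit(name,m,b,z):
    r=np.zeros_like(m);x0,y0,x1,y1=b;r[y0:y1,x0:x1]=m[y0:y1,x0:x1]
    c=max(cv2.findContours(r,0,1)[0],key=cv2.contourArea); e=cv2.fitEllipse(c); print(name,np.round(e[0],1),np.round(e[1],1),np.round(onz(i,[e[0]],z),4))
fit('cups',cv2.inRange(hsv,(0,0,200),(180,60,255)),(330,173,352,197),.14)
fit('cap',cv2.inRange(hsv,(0,0,150),(180,60,255)),(398,228,428,256),.184)
fit('dropcap',cv2.inRange(hsv,(0,0,0),(180,255,70)),(275,218,300,242),.1)
c=cv2.resize(im[165:212,318:365],None,fx=12,fy=12,interpolation=cv2.INTER_CUBIC);cv2.imwrite('pics/tray.png',c)
c=cv2.resize(im[215:272,376:432],None,fx=10,fy=10,interpolation=cv2.INTER_CUBIC);cv2.imwrite('pics/bal.png',c)
E
```

```text
jarN z95 [0.028 0.104 0.112]
    [0.738 0.177 0.062] [0.822 0.259 0.114]
jarY z95 [0.014 0.098 0.102]
    [0.724 0.276 0.062] [0.811 0.362 0.102]
green z95 [0.06  0.539 0.556]
    [ 0.743 -0.104  0.06 ] [0.897 0.124 0.556]
vise z95 [0.013 0.108 0.113]
    [ 0.368 -0.456  0.061] [ 0.54  -0.359  0.113]
cups [341.  182.7] [10.1 11.1] [[0.621  0.1349 0.14  ]]
cap [412.2 239.9] [17.9 19.1] [[ 0.4421 -0.0771  0.184 ]]
dropcap [284.5 229.7] [8.2 9.9] [[0.4724 0.3161 0.1   ]]
```

Emit:
{"name": "step_arm", "arguments": {"moves": [{"dp": [0, 0, -3], "turn": -8}, {"dp": [0, 0, -3], "turn": -8}, {"dp": [0, 0, 0], "turn": -8}, {"dp": [0, 0, 0], "turn": -8}, {"dp": [0, 0, 0], "turn": -8}]}}

```text
invalid input
```

Emit:
{"name": "step_arm", "arguments": {"moves": [{"dp": [0, 0, 0], "turn": -8}, {"dp": [0, 0, 0], "turn": -8}, {"dp": [0, 0, 0], "turn": -8}, {"dp": [0, 0, 0], "turn": -8}, {"dp": [0, 0, 0], "turn": -8}]}}

```text
invalid input
```

Emit:
{"name": "step_arm", "arguments": {"moves": [{"dp": [0, 0, 0], "turn": -8}, {"dp": [0, 0, 0], "turn": -8}, {"dp": [0, 0, 0], "turn": -8}, {"dp": [0, 0, 0], "turn": -8}, {"dp": [0, 0, 0], "turn": -5.5}]}}

```text
invalid input
```

View pics/tray.png

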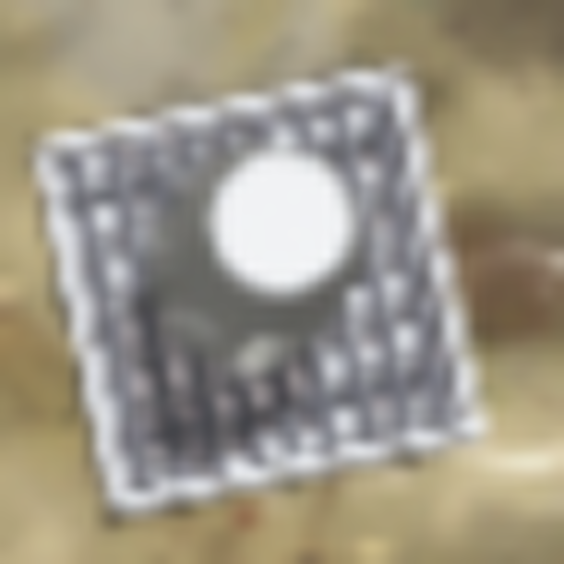

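View pics/bal.png

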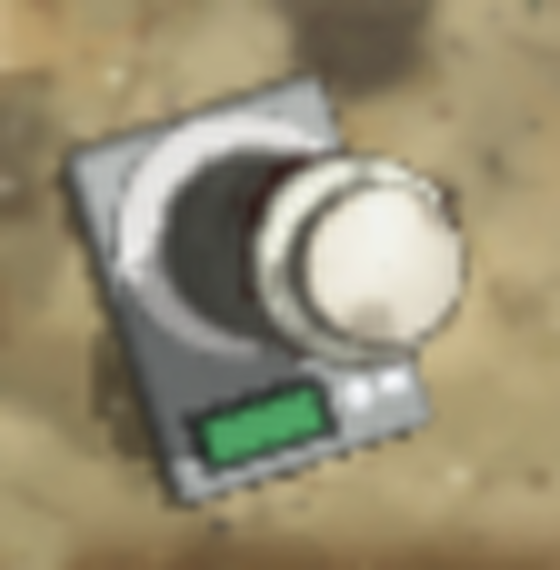

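Emit:
{"name": "step_arm", "arguments": {"moves": [{"dp": [0, 0, -3], "turn": -8, "grip": 0}, {"dp": [0, 0, -3], "turn": -8, "grip": 0}, {"dp": [0, 0, 0], "turn": -8, "grip": 0}, {"dp": [0, 0, 0], "turn": -8, "grip": 0}, {"dp": [0, 0, 0], "turn": -8, "grip": 0}]}}

```text
time: 0.65
ee_pos: [0.1852, -0.5967, 0.3521]
ee_rot: [0.0, -0.481, 0.876, 0.0]
wrist_force: [0.7, -0.2, -0.6]
grip_width: 1.002
```

```bash
python3 - <<'E'
from h import *
im,d,i=load('top0')
t=(np.array([(42,145),(400,72),(485,430),(115,505)])+.5)/12-.5+[318,165]
w=onz(i,t,.016); print('tray',np.round(w,4).tolist(), w.mean(0))
print('cap',onz(i,[(np.array([382,263])+.5)/10-.5+[376,215]],.184))
b=(np.array([(70,158),(320,75),(430,415),(180,503)])+.5)/10-.5+[376,215]
w=onz(i,b,.024); print('bal',np.round(w,4).tolist(), w.mean(0))
# pan left arc points in crop (x,y)
a=(np.array([(118,225),(135,170),(180,125),(240,108),(300,120),(130,290),(190,340),(240,352)])+.5)/10-.5+[376,215]
w=onz(i,a,.030)[:,:2]; A=np.c_[2*w,np.ones(len(w))]; s=np.linalg.lstsq(A,(w**2).sum(1),rcond=None)[0]; print('pan',s[:2],np.sqrt(s[2]+(s[:2]**2).sum()))
E
```

```text
tray [[0.656, 0.1951, 0.016], [0.6774, 0.0906, 0.016], [0.5729, 0.0667, 0.016], [0.5512, 0.1742, 0.016]] [0.61436887 0.13163487 0.016     ]
cap [[ 0.43922765 -0.08180291  0.184     ]]
bal [[0.4686, -0.0167, 0.024], [0.4971, -0.1039, 0.024], [0.3798, -0.1406, 0.024], [0.3501, -0.0535, 0.024]] [ 0.4239161  -0.07866992  0.024     ]
pan [ 0.44390444 -0.07424299] 0.042207332541443106
```

Emit:
{"name": "step_arm", "arguments": {"moves": [{"dp": [0, 0, 0], "turn": -8, "grip": 0}, {"dp": [0, 0, 0], "turn": -8, "grip": 0}, {"dp": [0, 0, 0], "turn": -8, "grip": 0}, {"dp": [0, 0, 0], "turn": -8, "grip": 0}, {"dp": [0, 0, 0], "turn": -8, "grip": 0}]}}

```text
time: 1.15
ee_pos: [0.1852, -0.5968, 0.3517]
ee_rot: [-0.0, 0.752, -0.659, -0.0]
wrist_force: [0.5, -0.4, -0.1]
grip_width: 0.996
```

Emit:
{"name": "step_arm", "arguments": {"moves": [{"dp": [0, 0, 0], "turn": -8, "grip": 0}, {"dp": [0, 0, 0], "turn": -8, "grip": 0}, {"dp": [0, 0, 0], "turn": -8, "grip": 0}, {"dp": [0, 0, 0], "turn": -8, "grip": 0}, {"dp": [0, 0, 0], "turn": -5.7, "grip": 0}]}}

```text
time: 1.65
ee_pos: [0.1852, -0.5968, 0.3517]
ee_rot: [-0.0, 0.925, -0.381, -0.0]
wrist_force: [0.0, 0.6, 0.4]
grip_width: 1.0
```

```bash
cat >> h.py <<'E'
from scipy.spatial.transform import Rotation as R
def go(x,y,z=None):
    s=status.get_state(); p=np.array(s['ee_pos']); q=s['ee_rot']; M=R.from_quat([q[1],q[2],q[3],q[0]]).as_matrix()
    t=np.array([x,y,p[2] if z is None else z]); print('t',round(float(s['time']),2),'pos',np.round(p,4),'tool x',np.round(M[:,0],3),'y',np.round(M[:,1],3),'grip',np.round(s['grip_width'],3),'F',np.round(s['wrist_force'],1)); print('need cm',np.round(M.T@(t-p)*100,2))
E
python3 -c "
from h import *
go(.4746,.3190,.35);print(status.get_state()['qpos'])"
```

```text
t 1.65 pos [ 0.1852 -0.5968  0.3517] tool x [ 0.71  -0.705 -0.001] y [-0.705 -0.71  -0.   ] grip 1.0 F [0.  0.6 0.4]
need cm [-43.98 -85.38   0.25]
[-1.01138314e+00  3.52567601e-01  1.07823706e-01 -2.57111869e-04
 -1.32700111e+00  1.80042758e+00]
```

Emit:
{"name": "step_arm", "arguments": {"moves": [{"dp": [-0.55, -4.3, 0], "turn": 0, "grip": 0}, {"dp": [-0.55, -4.3, 0], "turn": 0, "grip": 0}, {"dp": [-0.55, -4.3, 0], "turn": 0, "grip": 0}, {"dp": [-0.55, -4.3, 0], "turn": 0, "grip": 0}, {"dp": [-0.55, -4.3, 0], "turn": 0, "grip": 0}]}}

```text
time: 2.15
ee_pos: [0.3186, -0.424, 0.352]
ee_rot: [-0.0, 0.924, -0.383, -0.0]
wrist_force: [1.4, -1.0, -0.0]
grip_width: 0.998
```

Emit:
{"name": "step_arm", "arguments": {"moves": [{"dp": [-0.55, -4.3, 0], "turn": 0, "grip": 0}, {"dp": [-0.55, -4.3, 0], "turn": 0, "grip": 0}, {"dp": [-0.55, -4.3, 0], "turn": 0, "grip": 0}, {"dp": [-0.55, -4.3, 0], "turn": 0, "grip": 0}, {"dp": [-0.55, -4.3, 0], "turn": 0, "grip": 0}]}}

```text
time: 2.65
ee_pos: [0.4514, -0.2526, 0.3522]
ee_rot: [-0.0, 0.924, -0.383, -0.0]
wrist_force: [-0.0, -0.6, 1.2]
grip_width: 1.004
```

Emit:
{"name": "step_arm", "arguments": {"moves": [{"dp": [-3.2, -3.5, 0], "turn": 0, "grip": 0}, {"dp": [-3.2, -3.5, 0], "turn": 0, "grip": 0}, {"dp": [-3.2, -3.5, 0], "turn": 0, "grip": 0}, {"dp": [-3.2, -3.5, 0], "turn": 0, "grip": 0}, {"dp": [-3.2, -3.5, 0], "turn": 0, "grip": 0}]}}

```text
time: 3.15
ee_pos: [0.4611, -0.0156, 0.3523]
ee_rot: [-0.0, 0.924, -0.383, 0.0]
wrist_force: [0.3, -0.3, 0.6]
grip_width: 1.001
```

```bash
python3 -c "
from h import *
go(.4746,.3190,.35);snap('wrist','w1')"
```

```text
t 3.15 pos [ 0.4611 -0.0156  0.3523] tool x [ 0.706 -0.708 -0.   ] y [-0.708 -0.706 -0.   ] grip 1.001 F [ 0.3 -0.3  0.6]
need cm [-22.73 -24.58   0.23]
```

View pics/w1.png

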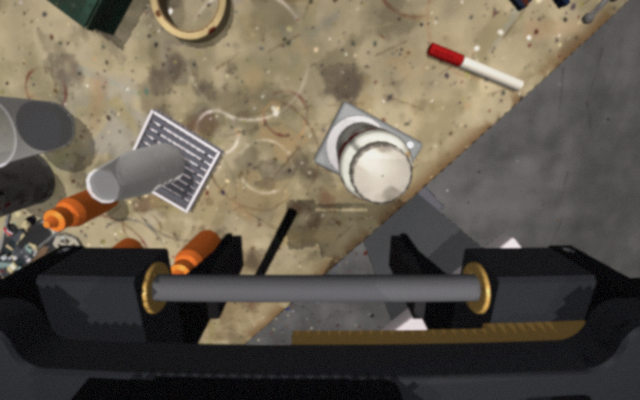

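```bash
python3 - <<'E'
from h import *
im,d,i=load('w1')
cv2.imwrite('pics/w1a.png',cv2.resize(im[90:230,70:240],None,fx=4,fy=4,interpolation=2))
cv2.imwrite('pics/w1b.png',cv2.resize(im[90:220,305:435],None,fx=4.5,fy=4.5,interpolation=2))
E
```

Emit:
{"name": "step_arm", "arguments": {"moves": [{"dp": [-3.2, -3.5, 0], "turn": 0, "grip": 0}, {"dp": [-3.2, -3.5, 0], "turn": 0, "grip": 0}, {"dp": [-3.2, -3.5, 0], "turn": 0, "grip": 0}, {"dp": [-3.2, -3.5, 0], "turn": 0, "grip": 0}, {"dp": [-3.2, -3.5, 0], "turn": 0, "grip": 0}]}}

```text
time: 3.7
ee_pos: [0.472, 0.2213, 0.3522]
ee_rot: [0.0, 0.924, -0.383, -0.0]
wrist_force: [0.6, -0.1, 0.4]
grip_width: 1.0
```

View pics/w1a.png

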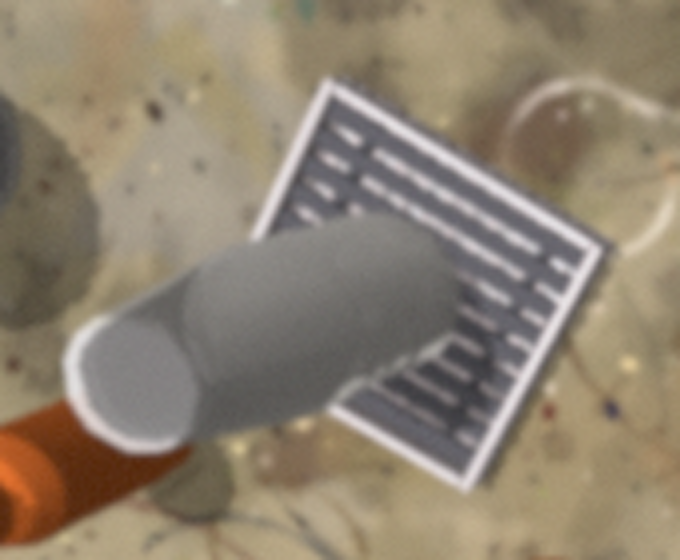

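View pics/w1b.png

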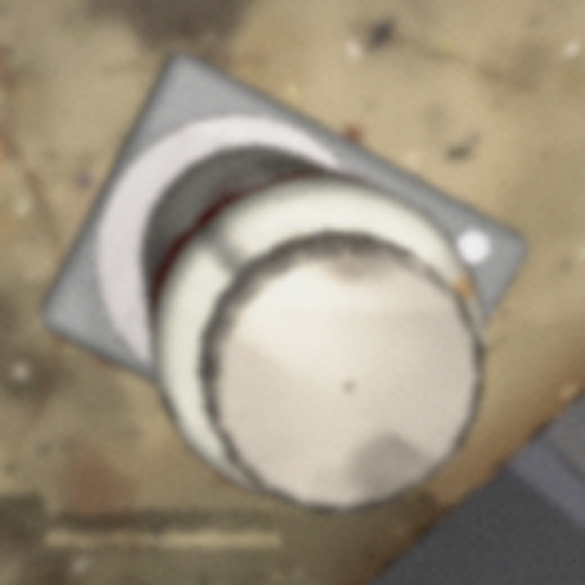

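```bash
python3 -c "
from h import *
go(.4746,.3190,.35);snap('wrist','w2')"
```

```text
t 3.7 pos [0.472  0.2213 0.3522] tool x [ 0.707 -0.708 -0.   ] y [-0.708 -0.707  0.   ] grip 1.0 F [ 0.6 -0.1  0.4]
need cm [-6.73 -7.09  0.22]
```

View pics/w2.png

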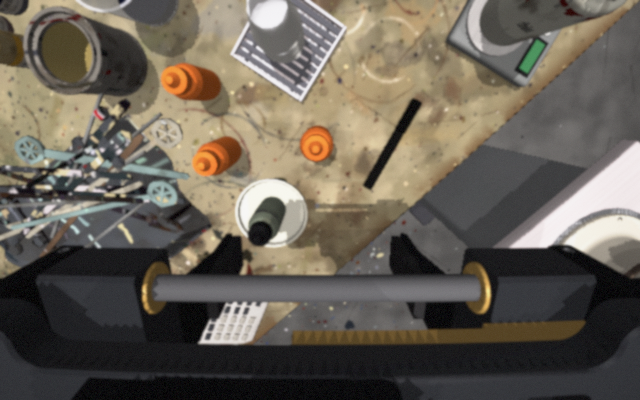

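```bash
python3 - <<'E'
from h import *
im,d,i=load('w1')
f=lambda p,k,o:(np.array(p,float)+.5)/k-.5+np.array(o)
w=onz(i,f([(330,80),(605,245),(467,490)],4,(70,90)),.016); print('tray',np.round(w,4).tolist(),(w[0]+w[2])/2)
print('cap',onz(i,f([(346,371)],4.5,(305,90)),.184))
print('cupstop',onz(i,f([(130,383)],4,(70,90)),.14))
w=onz(i,f([(97,245),(112,190),(150,143),(200,118),(245,113),(300,130),(335,165),(105,300),(150,365)],4.5,(305,90)),.030)[:,:2]
A=np.c_[2*w,np.ones(len(w))]; s=np.linalg.lstsq(A,(w**2).sum(1),rcond=None)[0]; print('pan',s[:2],np.sqrt(s[2]+(s[:2]**2).sum()))
im,d,i=load('w2');hsv=cv2.cvtColor(im,cv2.COLOR_BGR2HSV)
cv2.imwrite('pics/w2a.png',cv2.resize(im[165:260,215:325],None,fx=6,fy=6,interpolation=2))
cv2.imwrite('pics/w2b.png',cv2.resize(im[0:110,220:360],None,fx=5,fy=5,interpolation=2))
E
```

```text
tray [[0.6773, 0.0854, 0.016], [0.572, 0.0616, 0.016], [0.5502, 0.1697, 0.016]] [0.61375165 0.12758139 0.016     ]
cap [[ 0.43856391 -0.07685242  0.184     ]]
cupstop [[0.62405061 0.14048991 0.14      ]]
pan [ 0.44399083 -0.07793117] 0.0409186991933072
```

View pics/w2a.png

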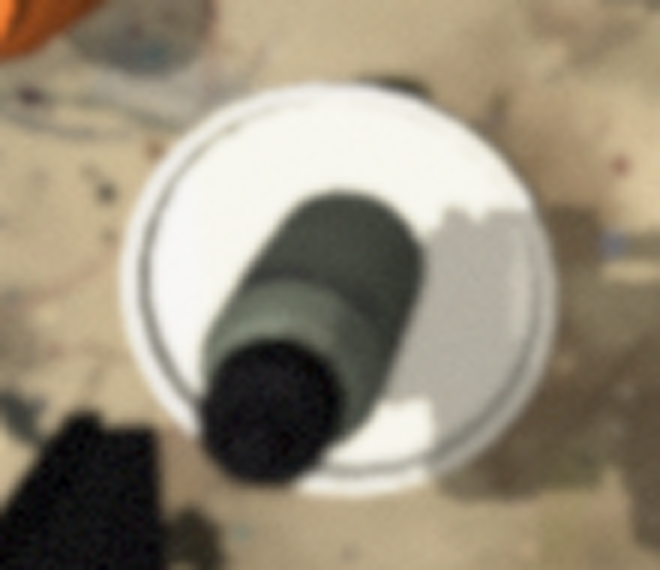

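View pics/w2b.png

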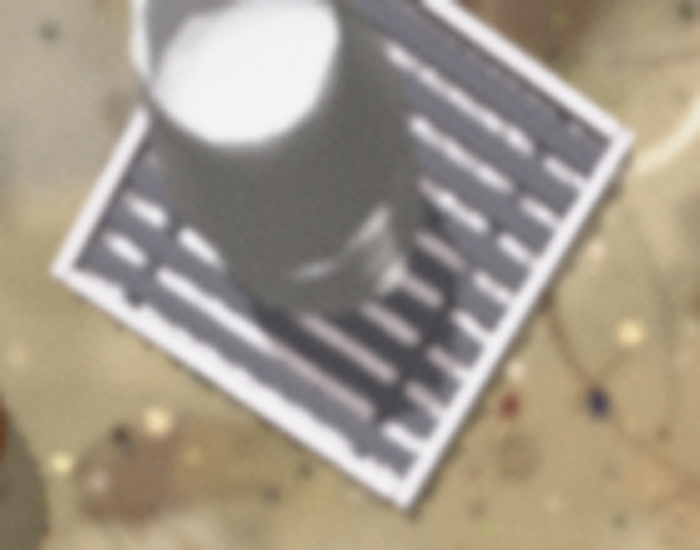

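```bash
python3 - <<'E'
from h import *
f=lambda p,k,o:(np.array(p,float)+.5)/k-.5+np.array(o)
im,d,i=load('w2')
w=onz(i,f([(56,270),(630,137),(405,507)],5,(220,0)),.016); print('tray',np.round(w,4).tolist(),(w[0]+w[1])/2)
print('dropper cap',onz(i,f([(271,411)],6,(215,165)),.123),'dish',onz(i,f([(338,288)],6,(215,165)),.014))
a=f([(422,262),(300,200),(345,190),(405,220)],6,(215,165))
# body axis base: bottom right arc centre approx (345,268) r~75
print('base',onz(i,f([(347,264)],6,(215,165)),.010))
E
```

```text
tray [[0.6563, 0.1918, 0.016], [0.5727, 0.0642, 0.016], [0.5496, 0.1703, 0.016]] [0.6144857  0.12800579 0.016     ]
dropper cap [[0.47661968 0.30570437 0.123     ]] dish [[0.469562   0.31700846 0.014     ]]
base [[0.47174543 0.31209046 0.01      ]]
```

```bash
python3 - <<'E'
from h import *
f=lambda p,k,o:(np.array(p,float)+.5)/k-.5+np.array(o)
im,d,i=load('scene0')
print('drop cap top',onz(i,f([(94,72)],3.8,(260,150)),.123))
print('bottle cap',onz(i,f([(391,121)],3.8,(260,150)),.214))
print('cups',onz(i,f([(340,58)],3.8,(260,150)),.152))
print('dish',onz(i,f([(89,187)],3.8,(260,150)),.014))
im,d,i=load('top0')
print('bottle cap top view at pan height',onz(i,f([(382,263)],10,(376,215)),.214))
print('cups',onz(i,f([(282,222)],12,(318,165)),.152))
t=load('top0');print('dish crop',onz(i,f([(108,345)],3.6,(255,135)),.014),'dropper cap',onz(i,f([(108,342)],3.6,(255,135)),.123))
im,d,i=load('w1')
print('wrist bottle cap',onz(i,f([(346,371)],4.5,(305,90)),.214),'cups',onz(i,f([(130,383)],4,(70,90)),.152))
im,d,i=load('w2')
print('wrist2 cups',onz(i,f([(245,72)],5,(220,0)),.152))
E
```

```text
drop cap top [[0.48663046 0.32303224 0.123     ]]
bottle cap [[ 0.44298334 -0.08302887  0.214     ]]
cups [[0.63326801 0.13855573 0.152     ]]
dish [[0.46302348 0.30603943 0.014     ]]
bottle cap top view at pan height [[ 0.440553   -0.07378209  0.214     ]]
cups [[0.61878545 0.1357865  0.152     ]]
dish crop [[0.46862748 0.32165262 0.014     ]] dropper cap [[0.47305471 0.31389451 0.123     ]]
wrist bottle cap [[ 0.44760488 -0.07648366  0.214     ]] cups [[0.61985312 0.13207117 0.152     ]]
wrist2 cups [[0.61336548 0.13553168 0.152     ]]
```

Emit:
{"name": "step_arm", "arguments": {"moves": [{"dp": [-2.1, -2.2, 1], "turn": 0, "grip": 0}, {"dp": [-2.1, -2.2, 3], "turn": 0, "grip": 0}, {"dp": [-2.0, -2.1, 3], "turn": 0, "grip": 0}, {"dp": [0, 0, 4], "turn": 0, "grip": 0}, {"dp": [0, 0, 1], "turn": 0, "grip": 0}]}}

```text
time: 4.25
ee_pos: [0.4726, 0.3082, 0.2272]
ee_rot: [0.005, 0.924, -0.383, -0.002]
wrist_force: [-0.8, -0.1, 0.0]
grip_width: 0.998
```

```bash
python3 -c "
from h import *
go(.474,.311,.24);snap('wrist','w3')"
```

```text
t 4.25 pos [0.4726 0.3082 0.2272] tool x [ 0.706 -0.708 -0.001] y [-0.708 -0.706  0.01 ] grip 0.998 F [-0.8 -0.1  0. ]
need cm [-0.1  -0.28 -1.28]
```

View pics/w3.png

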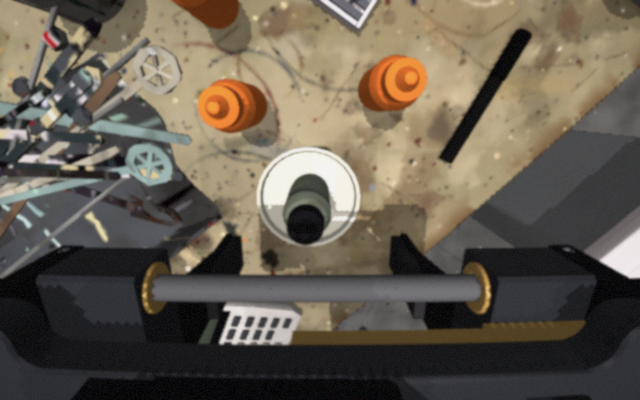

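```bash
python3 - <<'E'
from h import *
im,d,i=load('w3')
hsv=cv2.cvtColor(im,cv2.COLOR_BGR2HSV)
cv2.imwrite('pics/w3a.png',cv2.resize(im[135:260,230:390],None,fx=5,fy=5,interpolation=2))
go(.474,.311,.24); print(status.get_state()['qpos'])
print(np.round(np.array(i['cam_to_world']),4))
E
```

```text
t 4.3 pos [0.4732 0.3079 0.2279] tool x [ 0.706 -0.708 -0.   ] y [-0.708 -0.706  0.009] grip 0.998 F [-1.  -0.7  0.7]
need cm [-0.16 -0.26 -1.21]
[ 0.86351281  0.3410929  -0.23028894 -0.00114252 -1.00848864 -0.0788805 ]
[[-0.7073  0.6739  0.2133  0.5295]
 [-0.7068 -0.679  -0.1984  0.2507]
 [ 0.0112 -0.2911  0.9566  0.3201]
 [ 0.      0.      0.      1.    ]]
```

View pics/w3a.png

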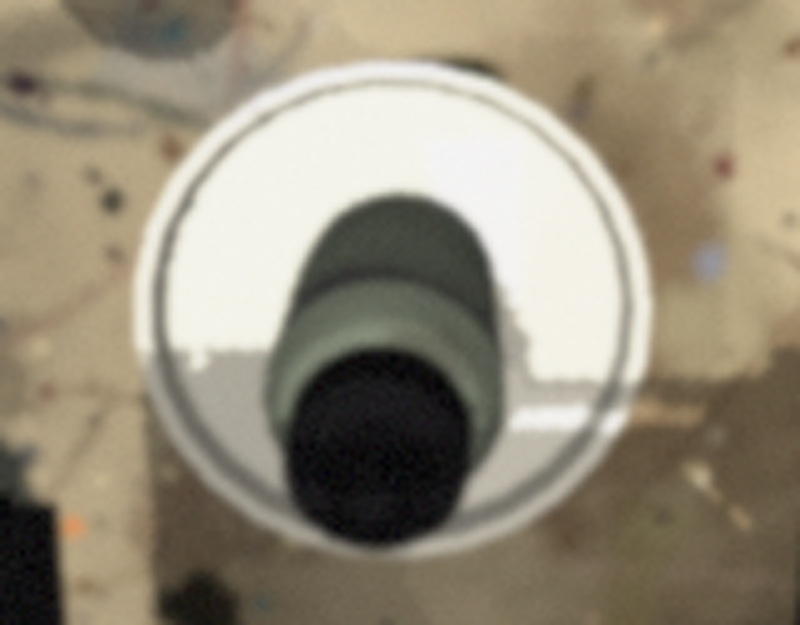

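```bash
python3 - <<'E'
from h import *
f=lambda p,k,o:(np.array(p,float)+.5)/k-.5+np.array(o)
im,d,i=load('w3'); o=(230,135)
print('cap',onz(i,f([(378,451)],5,o),.123),'dish',onz(i,f([(392,305)],5,o),.014), 'bodytop edges',onz(i,f([(267,395),(503,395)],5,o),.083).mean(0))
print('base',onz(i,f([(402,280)],5,o),.006))
im,d,i=snap('wrist','w4')
go(.474,.312,.24);P=cloud(d,i)
q=P[140:250,270:345].reshape(-1,3); c=q[q[:,2]>.112]; print('depth cap',np.round(np.median(c,0),4),(c.min(0)+c.max(0))/2, len(c))
b=q[(q[:,2]>.03)&(q[:,2]<.085)]; print(len(b),(b.min(0)+b.max(0))/2)
E
```

```text
cap [[0.47816638 0.30944758 0.123     ]] dish [[0.47069608 0.31633436 0.014     ]] bodytop edges [0.4738754  0.31342467 0.083     ]
base [[0.47155325 0.3125569  0.006     ]]
t 4.35 pos [0.4743 0.3084 0.2307] tool x [ 0.706 -0.708  0.001] y [-0.708 -0.706  0.005] grip 0.998 F [0.8 0.7 0.2]
need cm [-0.27 -0.23 -0.93]
depth cap [0.4757 0.3123 0.1154] [0.49526052 0.28806575 0.21646504] 638
758 [0.47359705 0.31378866 0.05753051]
```

Emit:
{"name": "step_arm", "arguments": {"moves": [{"dp": [0, -0.2, 1], "turn": 0, "grip": 0}, {"dp": [0, 0, 2.5], "turn": 0, "grip": 0}, {"dp": [0, 0, 2.5], "turn": 0, "grip": 0}, {"dp": [0, 0, 2], "turn": 0, "grip": 0}, {"dp": [0, 0, 1.3], "turn": 0, "grip": 0}]}}

```text
time: 4.85
ee_pos: [0.4767, 0.3106, 0.1394]
ee_rot: [-0.001, 0.924, -0.384, 0.0]
wrist_force: [-1.7, -0.5, 0.3]
grip_width: 1.002
```

Emit:
{"name": "step_arm", "arguments": {"moves": [{"dp": [0, 0, 0.8], "turn": 0, "grip": 0}, {"dp": [0, 0, 0], "turn": 0, "grip": 0}, {"dp": [0, 0, 0], "turn": 0, "grip": 0}]}}

```text
time: 5.15
ee_pos: [0.4767, 0.3111, 0.1323]
ee_rot: [-0.001, 0.924, -0.383, 0.0]
wrist_force: [0.1, 0.8, -0.1]
grip_width: 0.996
```

```bash
python3 -c "
from h import *
go(.4745,.312,.127);snap('wrist','w5')"
```

```text
t 5.15 pos [0.4767 0.3111 0.1323] tool x [ 0.706 -0.708  0.   ] y [-0.708 -0.706 -0.002] grip 0.996 F [ 0.1  0.8 -0.1]
need cm [-0.22  0.1   0.53]
```

View pics/w5.png

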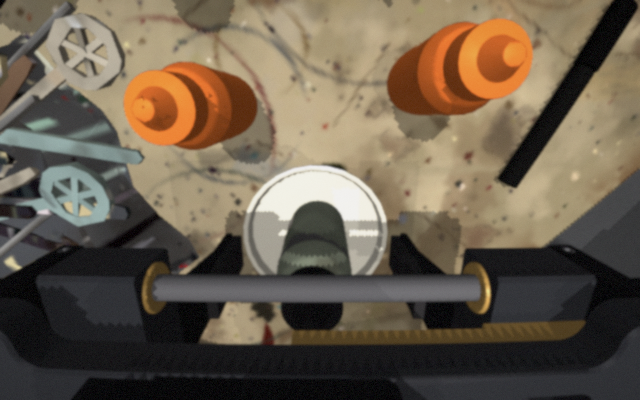

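Emit:
{"name": "step_arm", "arguments": {"moves": [{"dp": [-0.2, 0.1, 0.5], "turn": 0, "grip": 0}, {"dp": [0, 0, 0], "turn": 0, "grip": 0.3}, {"dp": [0, 0, 0], "turn": 0, "grip": 0.7}, {"dp": [0, 0, 0], "turn": 0, "grip": 0.7}, {"dp": [0, 0, 0], "turn": 0, "grip": 0.7}], "grip_force": 12}}

```text
time: 5.7
ee_pos: [0.4741, 0.3114, 0.1264]
ee_rot: [-0.0, 0.924, -0.383, 0.0]
wrist_force: [-0.8, 0.4, 0.8]
grip_width: 0.72
```

Emit:
{"name": "step_arm", "arguments": {"moves": [{"dp": [0, 0, 0], "turn": 0, "grip": 0.7}, {"dp": [0, 0, 0], "turn": 0, "grip": 0.7}, {"dp": [0, 0, 0], "turn": 0, "grip": 0.7}]}}

```text
time: 6.0
ee_pos: [0.4741, 0.3115, 0.1263]
ee_rot: [-0.0, 0.924, -0.383, 0.0]
wrist_force: [-0.1, -0.2, -0.7]
grip_width: 0.462
```

```bash
python3 -c "
from h import *
go(.4745,.312,.127);snap('wrist','w6');snap('scene','s6')"
```

```text
t 6.0 pos [0.4741 0.3115 0.1263] tool x [ 0.706 -0.708 -0.   ] y [-0.708 -0.706 -0.   ] grip 0.462 F [-0.1 -0.2 -0.7]
need cm [-0.01 -0.07 -0.07]
```

View pics/w6.png

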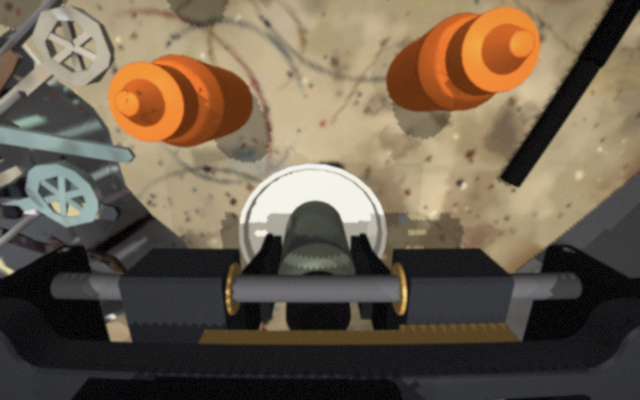

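Emit:
{"name": "step_arm", "arguments": {"moves": [{"dp": [0, 0, 0], "turn": 0, "grip": 0.7}, {"dp": [0, 0, 0], "turn": 0, "grip": 0.7}, {"dp": [0, 0, -0.5], "turn": 0, "grip": 0.7}, {"dp": [0, 0, -0.5], "turn": 0, "grip": 0.7}, {"dp": [0, 0, -1], "turn": 0, "grip": 0.7}], "grip_force": 15}}

```text
time: 6.6
ee_pos: [0.4737, 0.3111, 0.1463]
ee_rot: [0.001, 0.924, -0.383, -0.0]
wrist_force: [-0.4, 0.6, -0.2]
grip_width: 0.455
```

Emit:
{"name": "step_arm", "arguments": {"moves": [{"dp": [0, 0, -2], "turn": 0, "grip": 0.7}, {"dp": [0, 0, -3], "turn": 0, "grip": 0.7}, {"dp": [0, 0, -3], "turn": 0, "grip": 0.7}, {"dp": [0, 0, -3], "turn": 0, "grip": 0.7}, {"dp": [0, 0, -3], "turn": 0, "grip": 0.7}]}}

```text
time: 7.1
ee_pos: [0.4738, 0.3111, 0.2885]
ee_rot: [-0.0, 0.924, -0.383, 0.0]
wrist_force: [1.6, 0.7, 0.1]
grip_width: 0.462
```

Emit:
{"name": "step_arm", "arguments": {"moves": [{"dp": [0, 0, -3], "turn": 0, "grip": 0.7}, {"dp": [0, 0, -2.5], "turn": 0, "grip": 0.7}, {"dp": [0, 0, -1.5], "turn": 0, "grip": 0.7}, {"dp": [0, 0, 0], "turn": 0, "grip": 0.7}]}}

```text
time: 7.5
ee_pos: [0.4745, 0.3117, 0.3598]
ee_rot: [-0.003, 0.924, -0.383, 0.001]
wrist_force: [-0.5, -0.0, -0.8]
grip_width: 0.459
```

```bash
python3 -c "
from h import *
go(.6325,-.2433,.355);snap('wrist','w7');snap('top','t7');snap('scene','s7')
im,d,i=load('s7');cv2.imwrite('pics/s7a.png',cv2.resize(im[60:280,200:480],None,fx=2.8,fy=2.7))"
```

```text
t 7.5 pos [0.4745 0.3117 0.3598] tool x [ 0.706 -0.708  0.   ] y [-0.708 -0.706 -0.007] grip 0.459 F [-0.5 -0.  -0.8]
need cm [50.44 28.03  0.31]
```

View pics/w7.png

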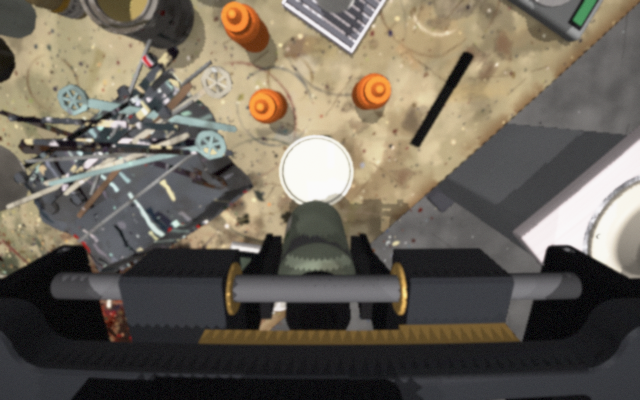

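View pics/s7a.png

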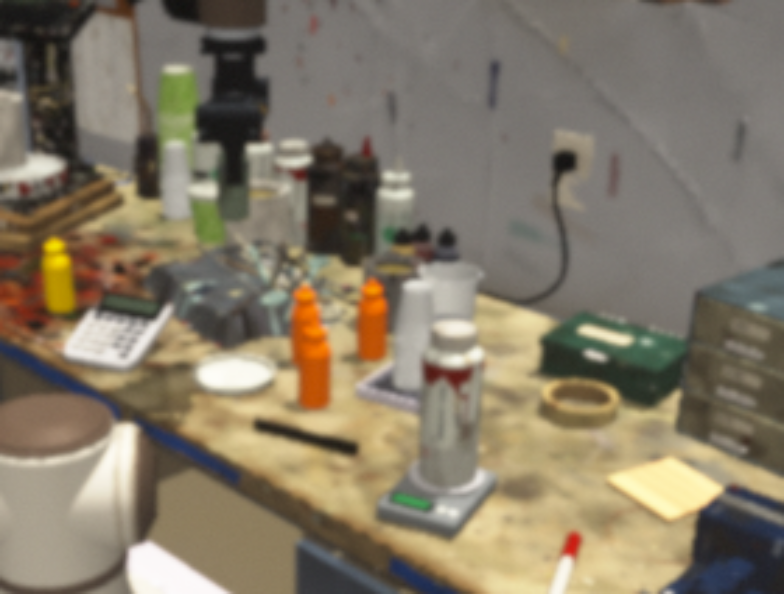

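Emit:
{"name": "step_arm", "arguments": {"moves": [{"dp": [2, 1.1, 0], "turn": 0, "grip": 0.7}, {"dp": [4, 2.2, 0], "turn": 0, "grip": 0.7}, {"dp": [4, 2.2, 0], "turn": 0, "grip": 0.7}, {"dp": [4, 2.2, 0], "turn": 0, "grip": 0.7}, {"dp": [4, 2.2, 0], "turn": 0, "grip": 0.7}]}}

```text
time: 8.15
ee_pos: [0.5308, 0.1122, 0.3548]
ee_rot: [0.001, 0.924, -0.383, -0.001]
wrist_force: [0.8, -0.1, -0.9]
grip_width: 0.462
```

Emit:
{"name": "step_arm", "arguments": {"moves": [{"dp": [4, 2.2, 0], "turn": 0, "grip": 0.7}, {"dp": [4, 2.2, 0], "turn": 0, "grip": 0.7}, {"dp": [4, 2.2, 0], "turn": 0, "grip": 0.7}, {"dp": [4, 2.2, 0], "turn": 0, "grip": 0.7}, {"dp": [4, 2.2, 0], "turn": 0, "grip": 0.7}]}}

```text
time: 8.65
ee_pos: [0.5942, -0.1071, 0.3546]
ee_rot: [0.001, 0.924, -0.383, -0.001]
wrist_force: [0.9, 0.1, -0.5]
grip_width: 0.457
```

Emit:
{"name": "step_arm", "arguments": {"moves": [{"dp": [4, 2.2, 0], "turn": 0, "grip": 0.7}, {"dp": [4, 2.2, 0], "turn": 0, "grip": 0.7}, {"dp": [3, 1.7, 0], "turn": 0, "grip": 0.7}, {"dp": [1, 0.5, 0], "turn": 0, "grip": 0.7}, {"dp": [0, 0, 0], "turn": 0, "grip": 0.7}]}}

```text
time: 9.15
ee_pos: [0.6323, -0.2382, 0.3537]
ee_rot: [0.0, 0.923, -0.384, -0.002]
wrist_force: [-0.5, 0.5, -1.1]
grip_width: 0.457
```

```bash
python3 -c "
from h import *
go(.632,-.2433,.355);snap('wrist','w8')"
```

```text
t 9.15 pos [ 0.6323 -0.2382  0.3537] tool x [ 0.704 -0.71  -0.003] y [-0.71  -0.705  0.002] grip 0.457 F [-0.5  0.5 -1.1]
need cm [ 0.34  0.38 -0.13]
```

View pics/w8.png

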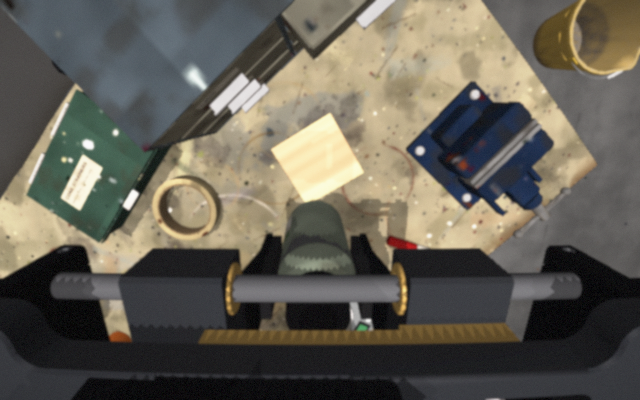

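```bash
python3 - <<'E'
from h import *
im,d,i=load('w8')
w=onz(i,[(331,113),(363,170),(310,203),(271,152)],.008);print('board',np.round(w[:,:2],4).tolist(),w.mean(0))
im,d,i=load('top0');P=cloud(d,i)
for u in (430,440,450,460): print(u,[(round(float(P[v,u,0]),3),round(float(P[v,u,1]),3),round(float(P[v,u,2]),3)) for v in range(130,162,5)])
f=lambda p,k,o:(np.array(p,float)+.5)/k-.5+np.array(o)
im,d,i=load('w7');hsv=cv2.cvtColor(im,cv2.COLOR_BGR2HSV)
m=cv2.inRange(hsv,(0,0,185),(180,60,255));m[:120]=0;m[215:]=0;m[:,:270]=0;m[:,365:]=0
c=max(cv2.findContours(m,0,1)[0],key=cv2.contourArea);e=cv2.fitEllipse(c[c[:,0,1]<195]);print('dish w7',e,onz(i,[e[0]],.014))
im,d,i=load('t7');hsv=cv2.cvtColor(im,cv2.COLOR_BGR2HSV)
cv2.imwrite('pics/t7a.png',cv2.resize(im[200:262,250:320],None,fx=8,fy=8))
go(.632,-.243,.2)
E
```

```text
board [[0.6676, -0.3073], [0.5764, -0.284], [0.596, -0.1927], [0.6903, -0.2081]] [ 0.63258785 -0.2480222   0.008     ]
430 [(0.807, -0.172, 0.077), (0.789, -0.17, 0.082), (0.77, -0.167, 0.091), (0.764, -0.183, 0.039), (0.754, -0.195, -0.001), (0.735, -0.193, 0.004), (0.718, -0.193, 0.002)]
440 [(0.78, -0.169, 0.185), (0.765, -0.169, 0.183), (0.764, -0.191, 0.119), (0.762, -0.215, 0.048), (0.75, -0.224, 0.02), (0.736, -0.23, 0.002), (0.718, -0.23, 0.0)]
450 [(0.778, -0.197, 0.195), (0.763, -0.198, 0.19), (0.762, -0.222, 0.126), (0.756, -0.239, 0.076), (0.751, -0.26, 0.019), (0.736, -0.267, 0.0), (0.717, -0.263, 0.008)]
460 [(0.779, -0.229, 0.192), (0.762, -0.227, 0.197), (0.759, -0.249, 0.14), (0.757, -0.275, 0.073), (0.754, -0.303, 0.002), (0.736, -0.303, 0.001), (0.719, -0.303, -0.003)]
dish w7 ((315.3475036621094, 169.91859436035156), (73.78506469726562, 76.0505599975586), 144.85435485839844) [[0.47140339 0.31656141 0.014     ]]
t 9.2 pos [ 0.6322 -0.2369  0.3544] tool x [ 0.706 -0.709 -0.003] y [-0.709 -0.706  0.001] grip 0.462 F [ 0.1  0.  -0.8]
need cm [ 0.46  0.42 15.44]
```

View pics/t7a.png

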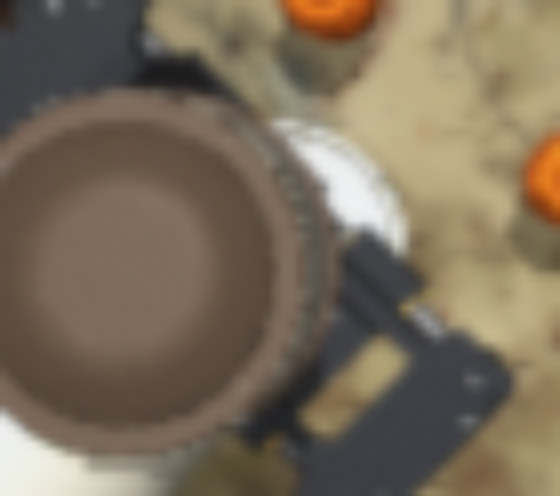

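Emit:
{"name": "step_arm", "arguments": {"moves": [{"dp": [0, 0.3, 1], "turn": 0, "grip": 0.7}, {"dp": [0, 0.3, 3], "turn": 0, "grip": 0.7}, {"dp": [0, 0.3, 3], "turn": 0, "grip": 0.7}, {"dp": [0, 0, 3], "turn": 0, "grip": 0.7}, {"dp": [0, 0, 3], "turn": 0, "grip": 0.7}]}}

```text
time: 9.7
ee_pos: [0.6254, -0.2413, 0.2251]
ee_rot: [-0.0, 0.924, -0.382, -0.0]
wrist_force: [-0.6, 0.2, -0.7]
grip_width: 0.455
```

Emit:
{"name": "step_arm", "arguments": {"moves": [{"dp": [0, 0, 3], "turn": 0, "grip": 0.7}, {"dp": [0, 0, 2.5], "turn": 0, "grip": 0.7}, {"dp": [0, 0, 1.5], "turn": 0, "grip": 0.7}, {"dp": [0, 0, 0.8], "turn": 0, "grip": 0.7}, {"dp": [0, 0, 0], "turn": 0, "grip": 0.7}]}}

```text
time: 10.2
ee_pos: [0.6254, -0.2419, 0.1471]
ee_rot: [0.0, 0.924, -0.383, -0.001]
wrist_force: [-0.3, 0.2, 0.2]
grip_width: 0.457
```

```bash
python3 -c "
from h import *
go(.626,-.243,.1293)"
```

```text
t 10.2 pos [ 0.6254 -0.2419  0.1471] tool x [ 0.707 -0.707 -0.002] y [-0.707 -0.707  0.001] grip 0.457 F [-0.3  0.2  0.2]
need cm [0.13 0.04 1.78]
```

Emit:
{"name": "step_arm", "arguments": {"moves": [{"dp": [0, 0, 1.0], "turn": 0, "grip": 0.7}, {"dp": [0, 0, 0.4], "turn": 0, "grip": 0.7}, {"dp": [0, 0, 0.2], "turn": 0, "grip": 0.7}, {"dp": [0, 0, 0.1], "turn": 0, "grip": 0.7}, {"dp": [0, 0, 0], "turn": 0, "grip": 0.7}]}}

```text
time: 10.7
ee_pos: [0.6262, -0.2433, 0.1314]
ee_rot: [-0.0, 0.924, -0.383, 0.0]
wrist_force: [0.6, 1.1, 0.6]
grip_width: 0.459
```

```bash
python3 -c "
from h import *
go(.626,-.243,.1293);snap('scene','s9');im,d,i=load('s9');cv2.imwrite('pics/s9a.png',cv2.resize(im[150:300,330:550],None,fx=3.5,fy=3.5))"
```

```text
t 10.7 pos [ 0.6262 -0.2433  0.1314] tool x [ 0.706 -0.708  0.   ] y [-0.708 -0.706 -0.   ] grip 0.459 F [0.6 1.1 0.6]
need cm [-0.03 -0.    0.21]
```

View pics/s9a.png

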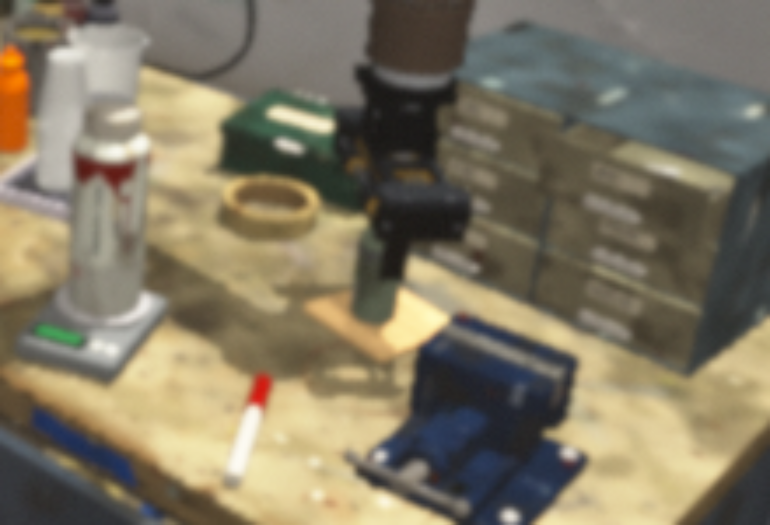

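Emit:
{"name": "step_arm", "arguments": {"moves": [{"dp": [0, 0, 0.1], "turn": 0, "grip": 0.7}, {"dp": [0, 0, 0.1], "turn": 0, "grip": 0.7}, {"dp": [0, 0, 0], "turn": 0, "grip": 0.7}]}}

```text
time: 11.05
ee_pos: [0.6262, -0.2432, 0.1294]
ee_rot: [-0.0, 0.924, -0.383, 0.0]
wrist_force: [-0.1, -0.4, -0.2]
grip_width: 0.463
```

Emit:
{"name": "step_arm", "arguments": {"moves": [{"dp": [0, 0, 0.1], "turn": 0, "grip": 0.7}, {"dp": [0, 0, 0], "turn": 0, "grip": 0.7}]}}

```text
time: 11.25
ee_pos: [0.6264, -0.2433, 0.1292]
ee_rot: [0.0, 0.924, -0.383, 0.0]
wrist_force: [-1.4, 1.0, 4.9]
grip_width: 0.456
```

Emit:
{"name": "step_arm", "arguments": {"moves": [{"dp": [0, 0, 0], "turn": 0, "grip": 0.4}, {"dp": [0, 0, 0], "turn": 0, "grip": 0}, {"dp": [0, 0, 0], "turn": 0, "grip": 0}, {"dp": [0, 0, 0], "turn": 0, "grip": 0}, {"dp": [0, 0, 0], "turn": 0, "grip": 0}]}}

```text
time: 11.75
ee_pos: [0.626, -0.2431, 0.128]
ee_rot: [0.0, 0.924, -0.383, -0.0]
wrist_force: [-0.7, -1.0, 0.6]
grip_width: 0.831
```

Emit:
{"name": "step_arm", "arguments": {"moves": [{"dp": [0, 0, 0], "turn": 0, "grip": 0}, {"dp": [0, 0, -2], "turn": 0, "grip": 0}, {"dp": [0, 0, -4], "turn": 0, "grip": 0}, {"dp": [0, 0, -4], "turn": 0, "grip": 0}, {"dp": [0, 0, -4], "turn": 0, "grip": 0}]}}

```text
time: 12.25
ee_pos: [0.6259, -0.2431, 0.2697]
ee_rot: [0.0, 0.924, -0.383, -0.0]
wrist_force: [-0.1, 0.3, -0.7]
grip_width: 0.996
```

Emit:
{"name": "step_arm", "arguments": {"moves": [{"dp": [0, 0, -4], "turn": 0, "grip": 0}, {"dp": [0, 0, -2], "turn": 0, "grip": 0}, {"dp": [0, 0, 0], "turn": 0, "grip": 0}]}}

```text
time: 12.55
ee_pos: [0.6271, -0.2435, 0.333]
ee_rot: [-0.001, 0.924, -0.383, 0.004]
wrist_force: [1.5, -0.3, 0.5]
grip_width: 1.0
```

```bash
python3 -c "
from h import *
go(.617,.134,.33);snap('wrist','w10')"
```

```text
t 12.55 pos [ 0.6271 -0.2435  0.333 ] tool x [ 0.706 -0.708  0.008] y [-0.708 -0.707 -0.004] grip 1.0 F [ 1.5 -0.3  0.5]
need cm [-27.44 -25.95   0.21]
```

View pics/w10.png

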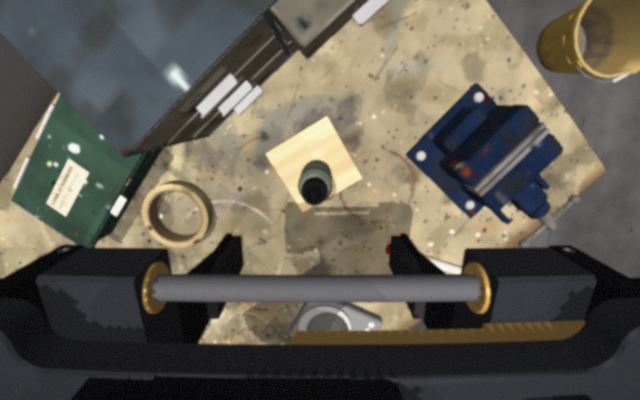

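```bash
python3 - <<'E'
from h import *
im,d,i=load('w10');cv2.imwrite('pics/w10a.png',cv2.resize(im[140:220,270:370],None,fx=7,fy=7,interpolation=2))
E
```

Emit:
{"name": "step_arm", "arguments": {"moves": [{"dp": [-2, -1.9, 0], "turn": 0, "grip": 0}, {"dp": [-3.2, -3, 0], "turn": 0, "grip": 0}, {"dp": [-3.2, -3, 0], "turn": 0, "grip": 0}, {"dp": [-3.2, -3, 0], "turn": 0, "grip": 0}, {"dp": [-3.2, -3, 0], "turn": 0, "grip": 0}]}}

```text
time: 13.1
ee_pos: [0.619, -0.0386, 0.3259]
ee_rot: [0.001, 0.924, -0.383, -0.002]
wrist_force: [1.2, 0.8, -0.2]
grip_width: 1.0
```

Emit:
{"name": "step_arm", "arguments": {"moves": [{"dp": [-3.2, -3, 0], "turn": 0, "grip": 0}, {"dp": [-3.2, -3, 0], "turn": 0, "grip": 0}, {"dp": [-3.2, -3, 0], "turn": 0, "grip": 0}, {"dp": [-2, -2, 0], "turn": 0, "grip": 0}, {"dp": [-1, -1, 0], "turn": 0, "grip": 0}]}}

```text
time: 13.6
ee_pos: [0.6151, 0.1361, 0.3258]
ee_rot: [0.001, 0.924, -0.382, -0.002]
wrist_force: [0.5, -0.4, -0.7]
grip_width: 0.999
```

Emit:
{"name": "step_arm", "arguments": {"moves": [{"dp": [0, 0, 2], "turn": 0, "grip": 0}, {"dp": [0, 0, 2], "turn": 0, "grip": 0}, {"dp": [0, 0, 1], "turn": 0, "grip": 0}, {"dp": [0, 0, 0], "turn": 0, "grip": 0}]}}

```text
time: 14.0
ee_pos: [0.6151, 0.1328, 0.2756]
ee_rot: [0.002, 0.923, -0.384, -0.002]
wrist_force: [-0.1, -0.5, 0.2]
grip_width: 0.998
```

View pics/w10a.png

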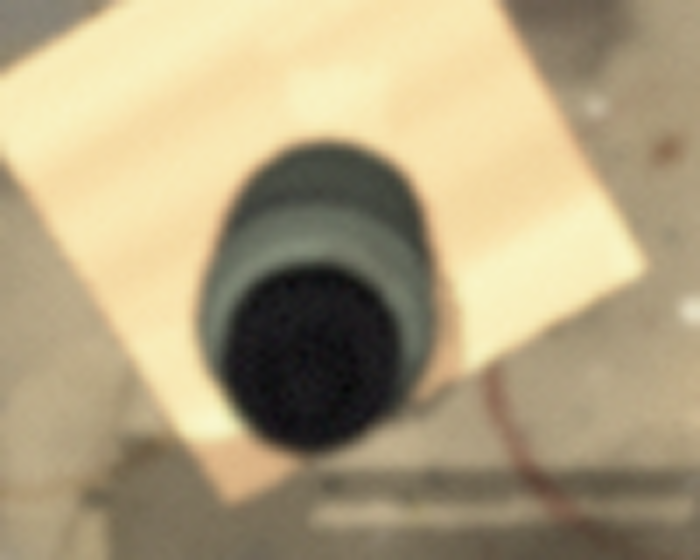

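```bash
python3 -c "
from h import *
go(.617,.134,.28);im,d,i=snap('wrist','w11')
cv2.imwrite('pics/w11a.png',cv2.resize(im[100:300,220:420],None,fx=3,fy=3,interpolation=2))"
```

```text
t 14.0 pos [0.6151 0.1328 0.2756] tool x [ 0.706 -0.709 -0.002] y [-0.709 -0.706  0.005] grip 0.998 F [-0.1 -0.5  0.2]
need cm [ 0.05 -0.22 -0.44]
```

View pics/w11.png

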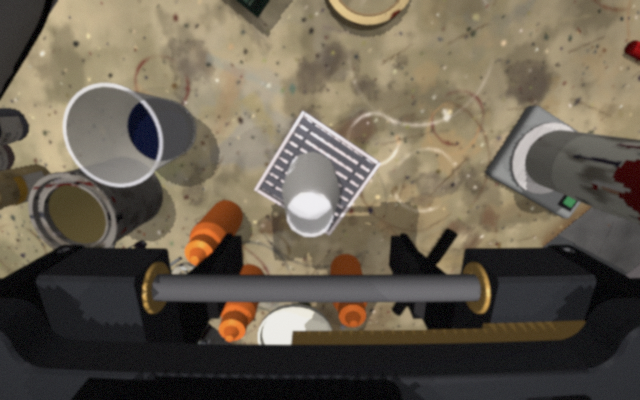

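View pics/w11a.png

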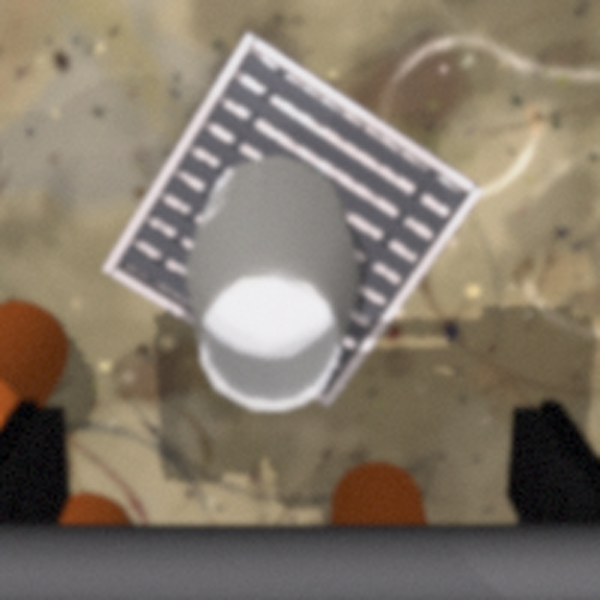

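```bash
python3 - <<'E'
from h import *
f=lambda p,k,o:(np.array(p,float)+.5)/k-.5+np.array(o)
im,d,i=load('w10');o=(270,140)
print('dropper cap',onz(i,f([(312,360)],7,o),.126),'base',onz(i,f([(327,235)],7,o),.01))
im,d,i=load('w11');o=(220,100)
print('cups top',onz(i,f([(270,342)],3,o),.152),'base',onz(i,f([(275,235)],3,o),.014))
w=onz(i,f([(248,33),(478,190),(325,402),(105,268)],3,o),.016);print('tray',np.round(w,4).tolist(),w.mean(0), (w[1]+w[3])/2)
go(.617,.134,.28)
E
```

```text
dropper cap [[ 0.62877994 -0.24373595  0.126     ]] base [[ 0.62412072 -0.2418692   0.01      ]]
cups top [[0.61988859 0.13157299 0.152     ]] base [[0.61717917 0.13409855 0.014     ]]
tray [[0.6789, 0.086, 0.016], [0.5738, 0.0647, 0.016], [0.5522, 0.17, 0.016], [0.6564, 0.1915, 0.016]] [0.61530757 0.12803231 0.016     ] [0.61506713 0.12809282 0.016     ]
t 14.05 pos [0.6159 0.133  0.2773] tool x [ 0.706 -0.708 -0.   ] y [-0.708 -0.706  0.002] grip 1.005 F [-0.1  0.2  0.5]
need cm [ 0.01 -0.15 -0.27]
```

Emit:
{"name": "step_arm", "arguments": {"moves": [{"dp": [0.2, -0.2, 1.5], "turn": 0, "grip": 0}, {"dp": [0, 0, 3], "turn": 0, "grip": 0}, {"dp": [0, 0, 3], "turn": 0, "grip": 0}, {"dp": [0, 0, 2.5], "turn": 0, "grip": 0}, {"dp": [0, 0, 1.5], "turn": 0, "grip": 0}]}}

```text
time: 14.55
ee_pos: [0.6182, 0.1332, 0.1608]
ee_rot: [0.001, 0.924, -0.384, -0.001]
wrist_force: [-0.3, -0.5, 0.5]
grip_width: 0.998
```

Emit:
{"name": "step_arm", "arguments": {"moves": [{"dp": [0, 0, 0.4], "turn": 0, "grip": 0}, {"dp": [0, 0, 0], "turn": 0, "grip": 0}, {"dp": [0, 0, 0], "turn": 0, "grip": 0}]}}

```text
time: 14.85
ee_pos: [0.6196, 0.1339, 0.1604]
ee_rot: [-0.001, 0.924, -0.383, 0.001]
wrist_force: [-1.1, 0.1, 0.7]
grip_width: 1.0
```

```bash
python3 -c "
from h import *
go(.6183,.1328,.158);snap('wrist','w12')"
```

```text
t 14.85 pos [0.6196 0.1339 0.1604] tool x [ 0.706 -0.708  0.001] y [-0.708 -0.706 -0.002] grip 1.0 F [-1.1  0.1  0.7]
need cm [-0.01  0.17  0.24]
```

View pics/w12.png

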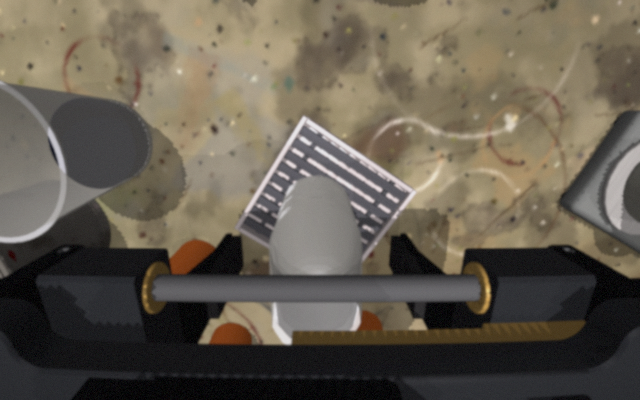

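Emit:
{"name": "step_arm", "arguments": {"moves": [{"dp": [0, 0.1, 0.2], "turn": 0, "grip": 0}, {"dp": [0, 0, 0], "turn": 0, "grip": 0.3}, {"dp": [0, 0, 0], "turn": 0, "grip": 0.7}, {"dp": [0, 0, 0], "turn": 0, "grip": 0.7}, {"dp": [0, 0, 0], "turn": 0, "grip": 0.7}], "grip_force": 12}}

```text
time: 15.4
ee_pos: [0.6181, 0.1331, 0.1574]
ee_rot: [-0.0, 0.924, -0.383, 0.0]
wrist_force: [0.2, 1.0, -0.9]
grip_width: 0.723
```

Emit:
{"name": "step_arm", "arguments": {"moves": [{"dp": [0, 0, 0], "turn": 0, "grip": 0.7}, {"dp": [0, 0, 0], "turn": 0, "grip": 0.7}, {"dp": [0, 0, 0], "turn": 0, "grip": 0.7}, {"dp": [0, 0, 0], "turn": 0, "grip": 0.7}, {"dp": [0, 0, 0], "turn": 0, "grip": 0.7}]}}

```text
time: 15.9
ee_pos: [0.6181, 0.1331, 0.1573]
ee_rot: [-0.0, 0.924, -0.383, 0.0]
wrist_force: [0.3, -0.2, -0.1]
grip_width: 0.625
```

```bash
python3 -c "
from h import *
go(.6183,.1328,.158)"
```

```text
t 15.9 pos [0.6181 0.1331 0.1573] tool x [ 0.706 -0.708  0.   ] y [-0.708 -0.706 -0.   ] grip 0.625 F [ 0.3 -0.2 -0.1]
need cm [ 0.03  0.01 -0.07]
```

```bash
python3 -c "
from h import *
snap('wrist','w13');im,d,i=snap('scene','s13');cv2.imwrite('pics/s13a.png',cv2.resize(im[90:250,270:430],None,fx=3.7,fy=3.7,interpolation=2))"
```

```text
(no output)
```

View pics/s13a.png

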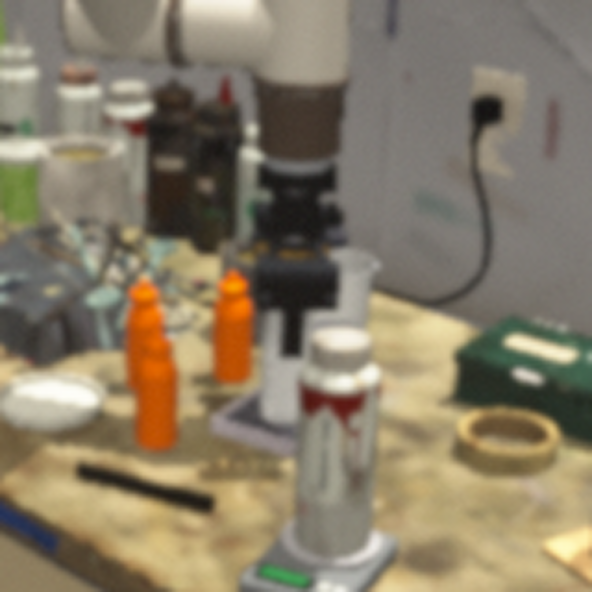

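View pics/w13.png

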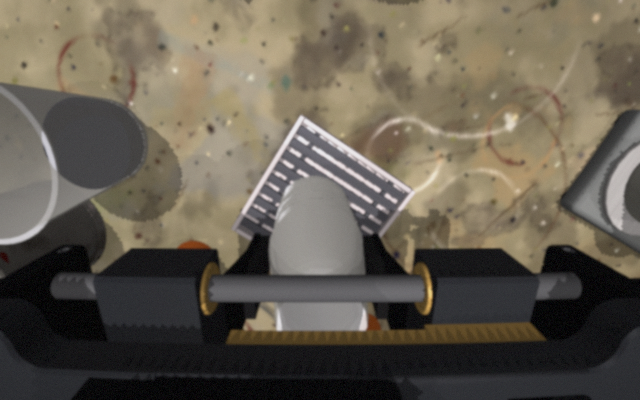

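Emit:
{"name": "step_arm", "arguments": {"moves": [{"dp": [0, 0, -0.5], "turn": 0, "grip": 0.7}, {"dp": [0, 0, -1], "turn": 0, "grip": 0.7}, {"dp": [0, 0, -1.5], "turn": 0, "grip": 0.7}, {"dp": [0, 0, -2.5], "turn": 0, "grip": 0.7}, {"dp": [0, 0, -3], "turn": 0, "grip": 0.7}]}}

```text
time: 16.5
ee_pos: [0.6176, 0.1328, 0.2428]
ee_rot: [0.001, 0.924, -0.383, -0.001]
wrist_force: [0.3, 0.7, 0.1]
grip_width: 0.622
```

Emit:
{"name": "step_arm", "arguments": {"moves": [{"dp": [0, 0, -3], "turn": 0, "grip": 0.7}, {"dp": [0, 0, -3], "turn": 0, "grip": 0.7}, {"dp": [0, 0, -1.5], "turn": 0, "grip": 0.7}, {"dp": [0, 0, 0], "turn": 0, "grip": 0.7}]}}

```text
time: 16.9
ee_pos: [0.6189, 0.1332, 0.3213]
ee_rot: [-0.002, 0.924, -0.383, 0.003]
wrist_force: [0.0, -0.1, 1.0]
grip_width: 0.625
```

```bash
python3 -c "
from h import *
go(.4708,.317,.31)
snap('wrist','w14');im,d,i=snap('scene','s14');cv2.imwrite('pics/s14a.png',cv2.resize(im[60:250,270:430],None,fx=3,fy=3,interpolation=2))"
```

```text
t 16.9 pos [0.6189 0.1332 0.3213] tool x [ 0.706 -0.708  0.003] y [-0.708 -0.706 -0.007] grip 0.625 F [ 0.  -0.1  1. ]
need cm [-23.47  -2.49   1.07]
```

View pics/s14a.png

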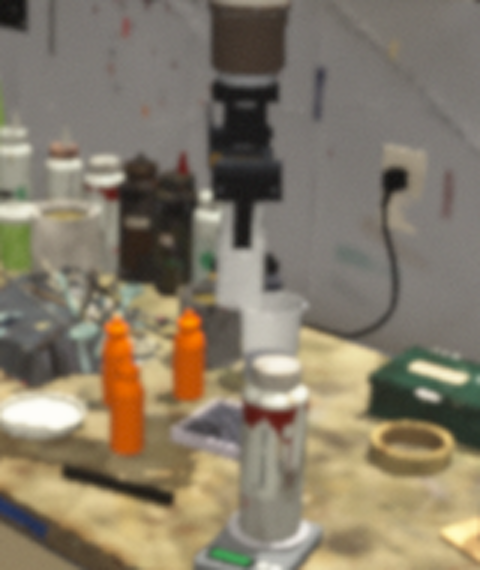

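View pics/w14.png

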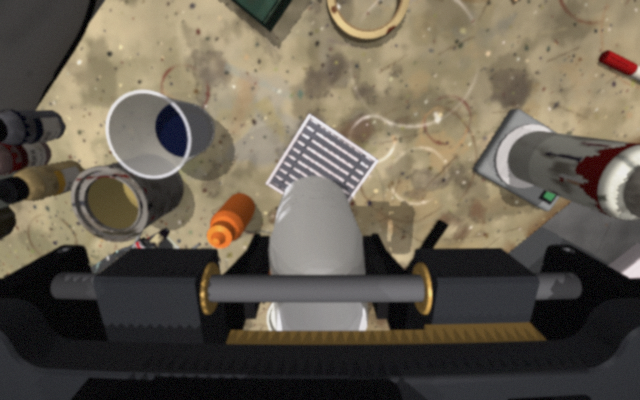

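Emit:
{"name": "step_arm", "arguments": {"moves": [{"dp": [-2.5, -0.3, 0], "turn": 0, "grip": 0.7}, {"dp": [-4.5, -0.5, 0], "turn": 0, "grip": 0.7}, {"dp": [-4.5, -0.5, 0], "turn": 0, "grip": 0.7}, {"dp": [-4.5, -0.5, 0], "turn": 0, "grip": 0.7}, {"dp": [-4.5, -0.5, 0], "turn": 0, "grip": 0.7}]}}

```text
time: 17.5
ee_pos: [0.4878, 0.2951, 0.3154]
ee_rot: [0.002, 0.924, -0.383, -0.001]
wrist_force: [1.3, 0.2, -0.4]
grip_width: 0.623
```

Emit:
{"name": "step_arm", "arguments": {"moves": [{"dp": [-2.2, -0.2, 0], "turn": 0, "grip": 0.7}, {"dp": [-0.8, 0, 0], "turn": 0, "grip": 0.7}, {"dp": [0, 0, 0], "turn": 0, "grip": 0.7}, {"dp": [0, 0, 0], "turn": 0, "grip": 0.7}]}}

```text
time: 17.9
ee_pos: [0.4701, 0.3164, 0.3165]
ee_rot: [0.001, 0.924, -0.384, -0.0]
wrist_force: [1.0, -0.6, -0.3]
grip_width: 0.623
```

```bash
python3 -c "
from h import *
go(.4708,.317,.15)
snap('wrist','w15');im,d,i=snap('top','t15');cv2.imwrite('pics/t15a.png',cv2.resize(im[160:262,260:420],None,fx=5,fy=5,interpolation=2))"
```

```text
t 17.9 pos [0.4701 0.3164 0.3165] tool x [ 0.706 -0.708  0.   ] y [-0.708 -0.706  0.002] grip 0.623 F [ 1.  -0.6 -0.3]
need cm [ 0.   -0.12 16.65]
```

View pics/t15a.png

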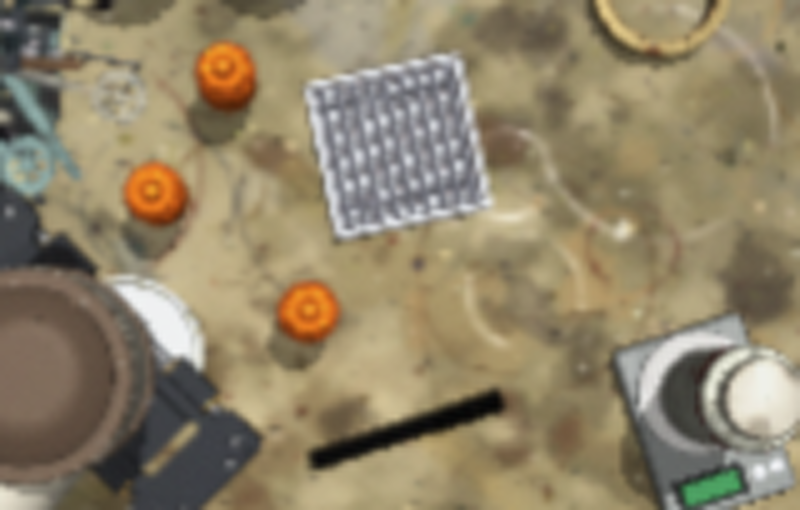

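View pics/w15.png

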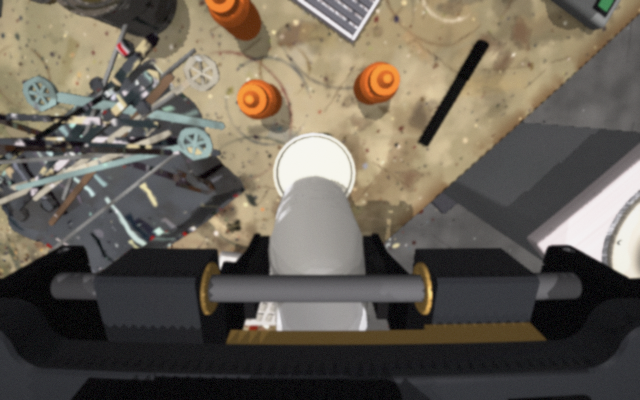

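Emit:
{"name": "step_arm", "arguments": {"moves": [{"dp": [0, -0.1, 1.5], "turn": 0, "grip": 0.7}, {"dp": [0, 0, 3], "turn": 0, "grip": 0.7}, {"dp": [0, 0, 3], "turn": 0, "grip": 0.7}, {"dp": [0, 0, 3], "turn": 0, "grip": 0.7}, {"dp": [0, 0, 2.5], "turn": 0, "grip": 0.7}]}}

```text
time: 18.5
ee_pos: [0.4709, 0.3164, 0.1855]
ee_rot: [0.001, 0.923, -0.384, -0.0]
wrist_force: [0.5, -0.3, -0.9]
grip_width: 0.622
```

Emit:
{"name": "step_arm", "arguments": {"moves": [{"dp": [0, 0, 1.5], "turn": 0, "grip": 0.7}, {"dp": [0, 0, 0.8], "turn": 0, "grip": 0.7}, {"dp": [0, 0, 0.4], "turn": 0, "grip": 0.7}, {"dp": [0, 0, 0], "turn": 0, "grip": 0.7}, {"dp": [0, 0, 0], "turn": 0, "grip": 0.7}]}}

```text
time: 19.0
ee_pos: [0.4711, 0.318, 0.1612]
ee_rot: [-0.001, 0.924, -0.383, 0.0]
wrist_force: [-0.5, 0.4, -0.4]
grip_width: 0.621
```

```bash
python3 - <<'E'
from h import *
f=lambda p,k,o:(np.array(p,float)+.5)/k-.5+np.array(o)
go(.4708,.317,.1503)
im,d,i=load('t15'); w=onz(i,f([(305,85),(460,52),(492,205),(338,240)],5,(260,160)),.016); print('tray top',w.mean(0))
im,d,i=load('w14'); w=onz(i,[(310.5,113),(376,162.5),(265.5,184)],.016); print('tray w14',np.round(w,4).tolist(),(w[1]+w[2])/2)
im,d,i=load('w15');hsv=cv2.cvtColor(im,cv2.COLOR_BGR2HSV)
m=cv2.inRange(hsv,(0,0,185),(180,60,255));m[:120]=0;m[175:]=0;m[:,:265]=0;m[:,365:]=0
c=max(cv2.findContours(m,0,1)[0],key=cv2.contourArea);e=cv2.fitEllipse(c[c[:,0,1]<172]);print('dish w15',e,onz(i,[e[0]],.014))
E
```

```text
t 19.0 pos [0.4711 0.318  0.1612] tool x [ 0.706 -0.708  0.   ] y [-0.708 -0.706 -0.002] grip 0.621 F [-0.5  0.4 -0.4]
need cm [0.05 0.09 1.09]
tray top [0.613824   0.13128442 0.016     ]
tray w14 [[0.678, 0.0841, 0.016], [0.5721, 0.0676, 0.016], [0.6559, 0.1931, 0.016]] [0.61400593 0.13033868 0.016     ]
dish w15 ((314.56976318359375, 167.8205108642578), (71.1126480102539, 80.12969207763672), 104.08293151855469) [[0.47369523 0.31194228 0.014     ]]
```

Emit:
{"name": "step_arm", "arguments": {"moves": [{"dp": [0, 0, 0.5], "turn": 0, "grip": 0.7}, {"dp": [0, 0, 0.2], "turn": 0, "grip": 0.7}, {"dp": [0, 0, 0.2], "turn": 0, "grip": 0.7}, {"dp": [0, 0, 0], "turn": 0, "grip": 0.7}]}}

```text
time: 19.4
ee_pos: [0.4703, 0.3177, 0.151]
ee_rot: [0.0, 0.924, -0.383, -0.0]
wrist_force: [-0.2, 0.2, -1.5]
grip_width: 0.622
```

Emit:
{"name": "step_arm", "arguments": {"moves": [{"dp": [0, 0, 0.1], "turn": 0, "grip": 0.7}, {"dp": [0, 0, 0], "turn": 0, "grip": 0.7}]}}

```text
time: 19.6
ee_pos: [0.4706, 0.3179, 0.1504]
ee_rot: [-0.0, 0.924, -0.383, 0.0]
wrist_force: [-0.8, 1.2, -0.2]
grip_width: 0.622
```

Emit:
{"name": "step_arm", "arguments": {"moves": [{"dp": [0, 0, 0.1], "turn": 0, "grip": 0.7}, {"dp": [0, 0, 0], "turn": 0, "grip": 0.7}]}}

```text
time: 19.8
ee_pos: [0.4708, 0.3179, 0.1502]
ee_rot: [-0.0, 0.924, -0.383, 0.0]
wrist_force: [0.1, -0.4, 4.8]
grip_width: 0.625
```

Contact at the predicted height. Release and rise.

Emit:
{"name": "step_arm", "arguments": {"moves": [{"dp": [0, 0, 0], "turn": 0, "grip": 0.3}, {"dp": [0, 0, 0], "turn": 0, "grip": 0}, {"dp": [0, 0, 0], "turn": 0, "grip": 0}, {"dp": [0, 0, 0], "turn": 0, "grip": 0}, {"dp": [0, 0, 0], "turn": 0, "grip": 0}]}}

```text
time: 20.3
ee_pos: [0.4704, 0.3177, 0.149]
ee_rot: [0.0, 0.924, -0.383, -0.0]
wrist_force: [0.1, -0.1, -0.1]
grip_width: 0.954
```

Emit:
{"name": "step_arm", "arguments": {"moves": [{"dp": [0, 0, -2], "turn": 0, "grip": 0}, {"dp": [0, 0, -4], "turn": 0, "grip": 0}, {"dp": [0, 0, -4], "turn": 0, "grip": 0}, {"dp": [0, 0, -4], "turn": 0, "grip": 0}, {"dp": [0, 0, -4], "turn": 0, "grip": 0}]}}

```text
time: 20.8
ee_pos: [0.4702, 0.3175, 0.3309]
ee_rot: [0.0, 0.924, -0.383, -0.0]
wrist_force: [1.0, 0.8, -0.8]
grip_width: 0.999
```

Emit:
{"name": "step_arm", "arguments": {"moves": [{"dp": [0, 0, -2], "turn": 0, "grip": 0}, {"dp": [0, 0, 0], "turn": 0, "grip": 0}, {"dp": [0, 0, 0], "turn": 0, "grip": 0}]}}

```text
time: 21.1
ee_pos: [0.4701, 0.3176, 0.3489]
ee_rot: [-0.0, 0.924, -0.383, -0.0]
wrist_force: [-0.1, -0.4, -0.6]
grip_width: 1.004
```

```bash
python3 -c "
from h import *
go(.4437,-.0765,.35)
im,d,i=snap('wrist','w16');cv2.imwrite('pics/w16a.png',cv2.resize(im[120:260,240:400],None,fx=4.5,fy=4.5,interpolation=2))"
```

```text
t 21.1 pos [0.4701 0.3176 0.3489] tool x [ 0.706 -0.708 -0.001] y [-0.708 -0.706  0.   ] grip 1.004 F [-0.1 -0.4 -0.6]
need cm [26.04 29.7  -0.12]
```

View pics/w16a.png

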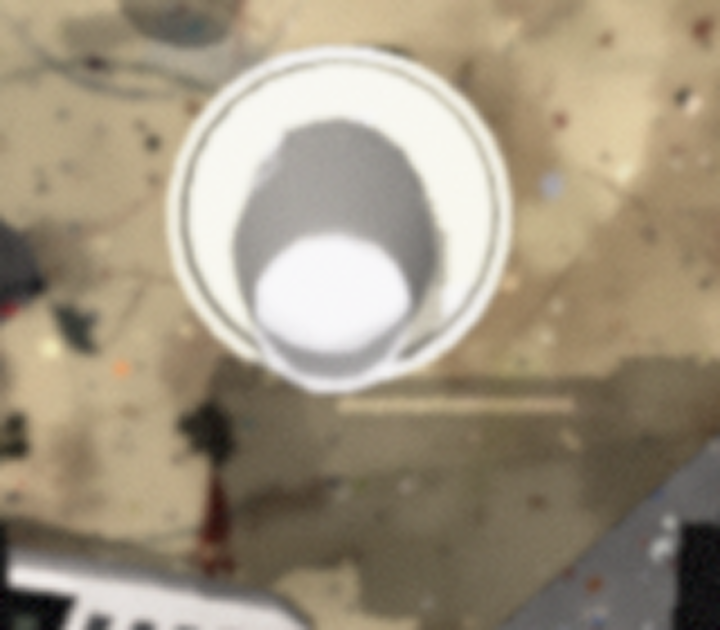

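Emit:
{"name": "step_arm", "arguments": {"moves": [{"dp": [2, 2.3, 0], "turn": 0, "grip": 0}, {"dp": [3, 3.4, 0], "turn": 0, "grip": 0}, {"dp": [3, 3.4, 0], "turn": 0, "grip": 0}, {"dp": [3, 3.4, 0], "turn": 0, "grip": 0}, {"dp": [3, 3.4, 0], "turn": 0, "grip": 0}]}}

```text
time: 21.65
ee_pos: [0.4558, 0.1045, 0.3475]
ee_rot: [0.001, 0.924, -0.383, -0.001]
wrist_force: [1.2, -0.5, 0.9]
grip_width: 0.996
```

Emit:
{"name": "step_arm", "arguments": {"moves": [{"dp": [3, 3.4, 0], "turn": 0, "grip": 0}, {"dp": [3, 3.4, 0], "turn": 0, "grip": 0}, {"dp": [3, 3.4, 0], "turn": 0, "grip": 0}, {"dp": [2, 2.4, 0], "turn": 0, "grip": 0}, {"dp": [1, 1.2, 0], "turn": 0, "grip": 0}]}}

```text
time: 22.15
ee_pos: [0.4427, -0.0783, 0.3475]
ee_rot: [0.001, 0.923, -0.385, -0.002]
wrist_force: [-0.1, 0.0, 0.3]
grip_width: 1.002
```

Emit:
{"name": "step_arm", "arguments": {"moves": [{"dp": [0, 0, 0], "turn": 0, "grip": 0}, {"dp": [0, 0, 0], "turn": 0, "grip": 0}, {"dp": [0, 0, 0], "turn": 0, "grip": 0}]}}

```text
time: 22.45
ee_pos: [0.4439, -0.0755, 0.3485]
ee_rot: [0.0, 0.924, -0.383, -0.001]
wrist_force: [0.1, -0.7, 0.5]
grip_width: 0.999
```

```bash
python3 -c "
from h import *
go(.4437,-.0765,.35)
im,d,i=snap('wrist','w17');cv2.imwrite('pics/w17a.png',cv2.resize(im[100:270,220:420],None,fx=3.5,fy=3.5,interpolation=2))"
```

```text
t 22.45 pos [ 0.4439 -0.0755  0.3485] tool x [ 0.707 -0.707 -0.001] y [-0.707 -0.707  0.001] grip 0.999 F [ 0.1 -0.7  0.5]
need cm [ 0.06  0.08 -0.15]
```

View pics/w17a.png

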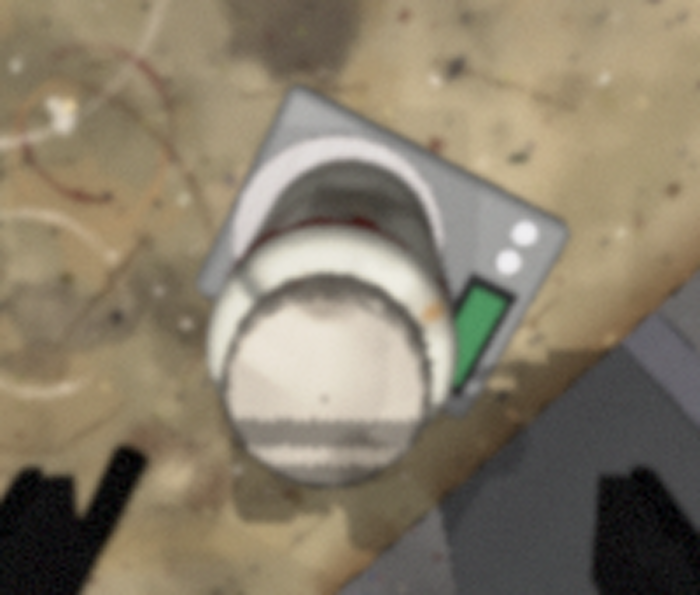

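```bash
python3 - <<'E'
from h import *
f=lambda p,k,o:(np.array(p,float)+.5)/k-.5+np.array(o)
im,d,i=load('w17');o=(220,100)
print('cap',onz(i,f([(327,383)],3.5,o),.214),'shoulder',onz(i,f([(207,345),(458,345)],3.5,o),.192).mean(0))
w=onz(i,f([(233,245),(242,205),(262,170),(300,143),(345,133),(390,145),(425,180),(443,215),(444,250)],3.5,o),.030)[:,:2]
A=np.c_[2*w,np.ones(len(w))]; s=np.linalg.lstsq(A,(w**2).sum(1),rcond=None)[0]; print('pan',s[:2],np.sqrt(s[2]+(s[:2]**2).sum()))
E
```

```text
cap [[ 0.44727465 -0.07817517  0.214     ]] shoulder [ 0.44813641 -0.08075736  0.192     ]
pan [ 0.44242051 -0.07879302] 0.04137641705363433
```

Emit:
{"name": "step_arm", "arguments": {"moves": [{"dp": [0.2, 0, 1.5], "turn": 0, "grip": 0}, {"dp": [0, 0, 3], "turn": 0, "grip": 0}, {"dp": [0, 0, 3], "turn": 0, "grip": 0}, {"dp": [0, 0, 2.5], "turn": 0, "grip": 0}, {"dp": [0, 0, 1.5], "turn": 0, "grip": 0}]}}

```text
time: 23.0
ee_pos: [0.4444, -0.0767, 0.2321]
ee_rot: [0.001, 0.924, -0.383, -0.002]
wrist_force: [-0.5, 0.6, 0.5]
grip_width: 1.001
```

Emit:
{"name": "step_arm", "arguments": {"moves": [{"dp": [0, 0, 0.6], "turn": 0, "grip": 0}, {"dp": [0, 0, 0.3], "turn": 0, "grip": 0}, {"dp": [0, 0, 0], "turn": 0, "grip": 0}, {"dp": [0, 0, 0], "turn": 0, "grip": 0}]}}

```text
time: 23.4
ee_pos: [0.4459, -0.0772, 0.2261]
ee_rot: [-0.0, 0.924, -0.383, 0.001]
wrist_force: [-0.7, -0.0, -0.4]
grip_width: 1.002
```

```bash
python3 -c "
from h import *
go(.446,-.077,.221)
im,d,i=snap('wrist','w18')"
```

```text
t 23.4 pos [ 0.4459 -0.0772  0.2261] tool x [ 0.707 -0.708  0.001] y [-0.708 -0.707 -0.001] grip 1.002 F [-0.7 -0.  -0.4]
need cm [-0.01 -0.02  0.51]
```

View pics/w18.png

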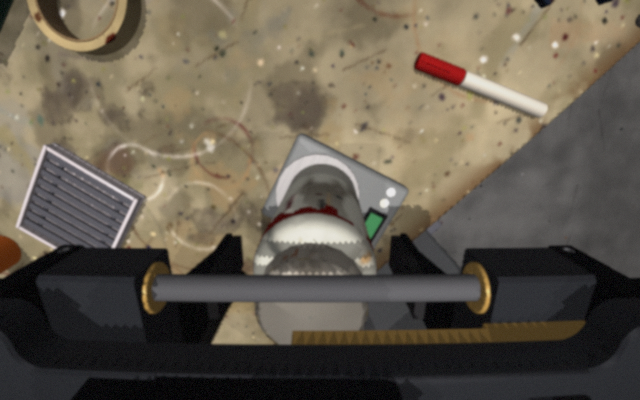

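Emit:
{"name": "step_arm", "arguments": {"moves": [{"dp": [0, 0, 0.4], "turn": 0, "grip": 0}, {"dp": [0, 0, 0], "turn": 0, "grip": 0.1}, {"dp": [0, 0, 0], "turn": 0, "grip": 0.5}, {"dp": [0, 0, 0], "turn": 0, "grip": 0.5}, {"dp": [0, 0, 0], "turn": 0, "grip": 0.5}], "grip_force": 25}}

```text
time: 23.95
ee_pos: [0.4452, -0.0776, 0.2213]
ee_rot: [0.0, 0.924, -0.383, -0.0]
wrist_force: [1.0, 0.2, 0.8]
grip_width: 0.739
```

Emit:
{"name": "step_arm", "arguments": {"moves": [{"dp": [0, 0, 0], "turn": 0, "grip": 0.5}, {"dp": [0, 0, 0], "turn": 0, "grip": 0.5}, {"dp": [0, 0, 0], "turn": 0, "grip": 0.5}]}}

```text
time: 24.25
ee_pos: [0.4453, -0.0775, 0.2213]
ee_rot: [0.0, 0.924, -0.383, -0.0]
wrist_force: [0.1, -0.6, 2.0]
grip_width: 0.741
```

```bash
python3 -c "
from h import *
go(.446,-.077,.221)"
```

```text
t 24.25 pos [ 0.4453 -0.0775  0.2213] tool x [ 0.706 -0.708  0.   ] y [-0.708 -0.706  0.   ] grip 0.741 F [ 0.1 -0.6  2. ]
need cm [ 0.01 -0.09  0.03]
```

Emit:
{"name": "step_arm", "arguments": {"moves": [{"dp": [0, 0, -0.5], "turn": 0, "grip": 0.5}, {"dp": [0, 0, -1], "turn": 0, "grip": 0.5}, {"dp": [0, 0, -1.5], "turn": 0, "grip": 0.5}, {"dp": [0, 0, -2.5], "turn": 0, "grip": 0.5}, {"dp": [0, 0, -2.5], "turn": 0, "grip": 0.5}]}}

```text
time: 24.75
ee_pos: [0.445, -0.0774, 0.3022]
ee_rot: [0.0, 0.924, -0.383, -0.0]
wrist_force: [0.1, 0.9, -2.2]
grip_width: 0.742
```

Emit:
{"name": "step_arm", "arguments": {"moves": [{"dp": [0, 0, -1.5], "turn": 0, "grip": 0.5}, {"dp": [0, 0, -0.5], "turn": 0, "grip": 0.5}, {"dp": [0, 0, 0], "turn": 0, "grip": 0.5}]}}

```text
time: 25.05
ee_pos: [0.4452, -0.0774, 0.3218]
ee_rot: [-0.001, 0.924, -0.383, 0.0]
wrist_force: [-0.4, -0.9, -3.0]
grip_width: 0.741
```

```bash
python3 -c "
from h import *
go(.614,.130,.32)
im,d,i=snap('wrist','w19');im,d,i=snap('scene','s19')"
```

```text
t 25.05 pos [ 0.4452 -0.0774  0.3218] tool x [ 0.706 -0.708  0.   ] y [-0.708 -0.706 -0.001] grip 0.741 F [-0.4 -0.9 -3. ]
need cm [ -2.77 -26.59   0.21]
```

View pics/s19.png

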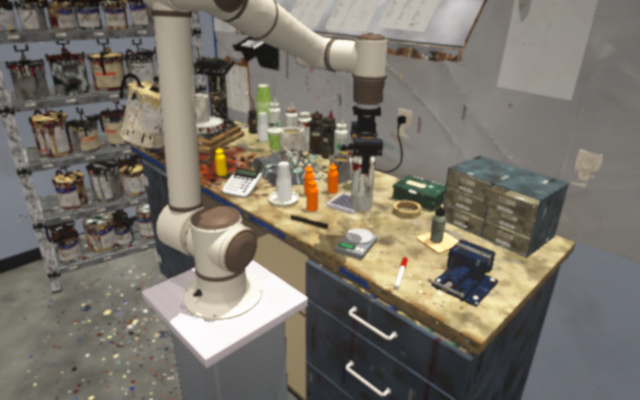

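View pics/w19.png

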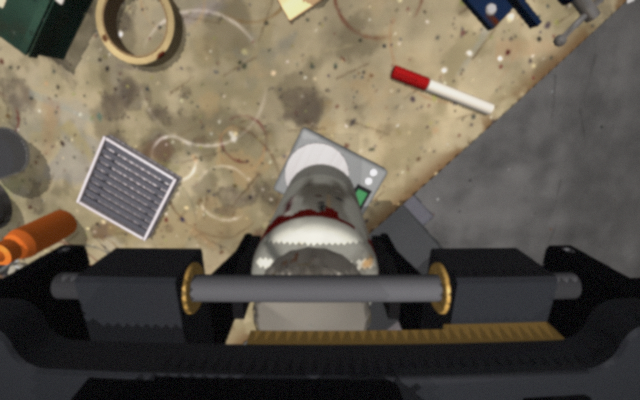

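Emit:
{"name": "step_arm", "arguments": {"moves": [{"dp": [-0.2, -2, 0], "turn": 0, "grip": 0.5}, {"dp": [-0.4, -4, 0], "turn": 0, "grip": 0.5}, {"dp": [-0.5, -4.5, 0], "turn": 0, "grip": 0.5}, {"dp": [-0.5, -4.5, 0], "turn": 0, "grip": 0.5}, {"dp": [-0.5, -4.5, 0], "turn": 0, "grip": 0.5}]}}

```text
time: 25.65
ee_pos: [0.5696, 0.0773, 0.3199]
ee_rot: [0.001, 0.924, -0.383, -0.001]
wrist_force: [0.4, -0.9, -2.2]
grip_width: 0.74
```

Emit:
{"name": "step_arm", "arguments": {"moves": [{"dp": [-0.4, -4, 0], "turn": 0, "grip": 0.5}, {"dp": [-0.2, -2, 0], "turn": 0, "grip": 0.5}, {"dp": [-0.1, -1.1, 0], "turn": 0, "grip": 0.5}, {"dp": [0, 0, 0], "turn": 0, "grip": 0.5}, {"dp": [0, 0, 0], "turn": 0, "grip": 0.5}]}}

```text
time: 26.15
ee_pos: [0.6133, 0.1298, 0.3206]
ee_rot: [0.001, 0.924, -0.383, -0.001]
wrist_force: [0.2, -0.5, -3.0]
grip_width: 0.743
```

```bash
python3 -c "
from h import *
go(.614,.130,.2033)
im,d,i=load('w19');w=onz(i,[(106,136),(181,180),(147,240),(78,202)],.016);print(w.mean(0))
im,d,i=snap('wrist','w20')"
```

```text
t 26.15 pos [0.6133 0.1298 0.3206] tool x [ 0.706 -0.708 -0.001] y [-0.708 -0.706  0.002] grip 0.743 F [ 0.2 -0.5 -3. ]
need cm [ 0.05 -0.09 11.72]
[0.61073474 0.12518568 0.016     ]
```

View pics/w20.png

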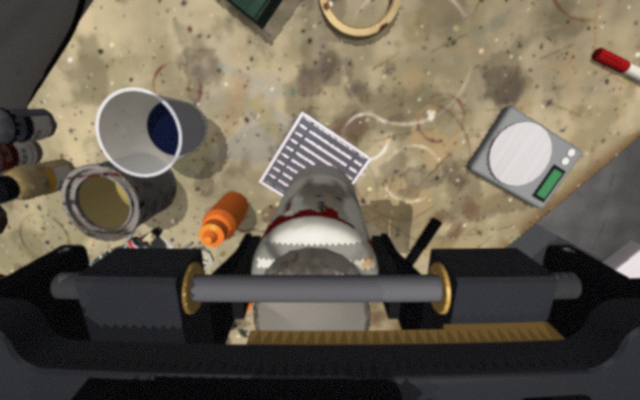

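Emit:
{"name": "step_arm", "arguments": {"moves": [{"dp": [0, 0, 1.5], "turn": 0, "grip": 0.5}, {"dp": [0, 0, 2.5], "turn": 0, "grip": 0.5}, {"dp": [0, 0, 2.5], "turn": 0, "grip": 0.5}, {"dp": [0, 0, 2], "turn": 0, "grip": 0.5}, {"dp": [0, 0, 1], "turn": 0, "grip": 0.5}]}}

```text
time: 26.7
ee_pos: [0.6124, 0.1288, 0.2248]
ee_rot: [0.001, 0.923, -0.384, -0.001]
wrist_force: [-0.3, 0.9, -2.7]
grip_width: 0.74
```

Emit:
{"name": "step_arm", "arguments": {"moves": [{"dp": [0, 0, 0.7], "turn": 0, "grip": 0.5}, {"dp": [0, 0, 0.4], "turn": 0, "grip": 0.5}, {"dp": [0, 0, 0], "turn": 0, "grip": 0.5}, {"dp": [0, 0, 0], "turn": 0, "grip": 0.5}]}}

```text
time: 27.1
ee_pos: [0.6142, 0.1303, 0.2162]
ee_rot: [-0.001, 0.924, -0.383, 0.001]
wrist_force: [1.4, 0.1, -3.5]
grip_width: 0.741
```

```bash
python3 -c "
from h import *
go(.614,.129,.2033)
im,d,i=load('w20');g=im[100:210,465:585]
hsv=cv2.cvtColor(im,cv2.COLOR_BGR2HSV);m=cv2.inRange(im,(165,165,165),(255,255,255));m[:115]=0;m[190:]=0;m[:,:480]=0;m[:,556:]=0
m=cv2.morphologyEx(m,cv2.MORPH_OPEN,np.ones((5,5),np.uint8));m=cv2.morphologyEx(m,cv2.MORPH_CLOSE,np.ones((9,9),np.uint8))
c=max(cv2.findContours(m,0,1)[0],key=cv2.contourArea);e=cv2.fitEllipse(c);print(e,onz(i,[e[0]],.03))
snap('wrist','w21')"
```

```text
t 27.1 pos [0.6142 0.1303 0.2162] tool x [ 0.706 -0.708  0.001] y [-0.708 -0.706 -0.002] grip 0.741 F [ 1.4  0.1 -3.5]
need cm [0.07 0.11 1.29]
((520.6201782226562, 153.40182495117188), (57.20796203613281, 67.55442810058594), 39.589141845703125) [[ 0.44329598 -0.0787401   0.03      ]]
```

View pics/w21.png

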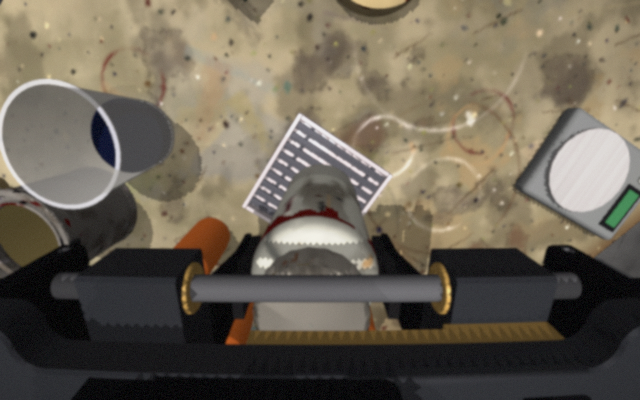

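Emit:
{"name": "step_arm", "arguments": {"moves": [{"dp": [0, 0.1, 0.6], "turn": 0, "grip": 0.5}, {"dp": [0, 0, 0.3], "turn": 0, "grip": 0.5}, {"dp": [0, 0, 0.2], "turn": 0, "grip": 0.5}, {"dp": [0, 0, 0], "turn": 0, "grip": 0.5}]}}

```text
time: 27.55
ee_pos: [0.613, 0.1295, 0.2038]
ee_rot: [0.0, 0.924, -0.383, -0.0]
wrist_force: [-0.6, -0.4, -3.2]
grip_width: 0.74
```

Emit:
{"name": "step_arm", "arguments": {"moves": [{"dp": [0, 0, 0.1], "turn": 0, "grip": 0.5}, {"dp": [0, 0, 0], "turn": 0, "grip": 0.5}]}}

```text
time: 27.75
ee_pos: [0.6133, 0.1296, 0.2034]
ee_rot: [-0.0, 0.924, -0.383, 0.0]
wrist_force: [0.2, -0.0, -2.4]
grip_width: 0.743
```

Emit:
{"name": "step_arm", "arguments": {"moves": [{"dp": [0, 0, 0.1], "turn": 0, "grip": 0.5}, {"dp": [0, 0, 0], "turn": 0, "grip": 0.5}]}}

```text
time: 27.95
ee_pos: [0.6134, 0.1295, 0.2034]
ee_rot: [-0.0, 0.924, -0.383, 0.001]
wrist_force: [-2.4, -0.2, 3.6]
grip_width: 0.742
```

Contact. Release and rise.

Emit:
{"name": "step_arm", "arguments": {"moves": [{"dp": [0, 0, 0], "turn": 0, "grip": 0.15}, {"dp": [0, 0, 0], "turn": 0, "grip": 0}, {"dp": [0, 0, 0], "turn": 0, "grip": 0}, {"dp": [0, 0, 0], "turn": 0, "grip": 0}, {"dp": [0, 0, 0], "turn": 0, "grip": 0}]}}

```text
time: 28.45
ee_pos: [0.6132, 0.1295, 0.2021]
ee_rot: [0.0, 0.924, -0.383, -0.0]
wrist_force: [-0.1, -0.3, -0.6]
grip_width: 0.991
```

Emit:
{"name": "step_arm", "arguments": {"moves": [{"dp": [0, 0, -1.5], "turn": 0, "grip": 0}, {"dp": [0, 0, -3], "turn": 0, "grip": 0}, {"dp": [0, 0, -4], "turn": 0, "grip": 0}, {"dp": [0, 0, -4], "turn": 0, "grip": 0}, {"dp": [0, 0, -2], "turn": 0, "grip": 0}]}}

```text
time: 28.95
ee_pos: [0.614, 0.1296, 0.3518]
ee_rot: [-0.002, 0.924, -0.383, 0.003]
wrist_force: [0.3, 0.3, 0.2]
grip_width: 1.002
```

Emit:
{"name": "step_arm", "arguments": {"moves": [{"dp": [0, 0, 0], "turn": 0, "grip": 0}, {"dp": [0, 0, 0], "turn": 0, "grip": 0}]}}

```text
time: 29.15
ee_pos: [0.6128, 0.1295, 0.3468]
ee_rot: [-0.0, 0.924, -0.383, -0.0]
wrist_force: [0.1, -0.2, -0.9]
grip_width: 1.002
```

```bash
python3 -c "
from h import *
go(.6262,-.2433,.33)
im,d,i=snap('wrist','w22')"
```

```text
t 29.15 pos [0.6128 0.1295 0.3468] tool x [ 0.706 -0.708 -0.001] y [-0.708 -0.706  0.   ] grip 1.002 F [ 0.1 -0.2 -0.9]
need cm [27.35 25.38  1.66]
```

View pics/w22.png

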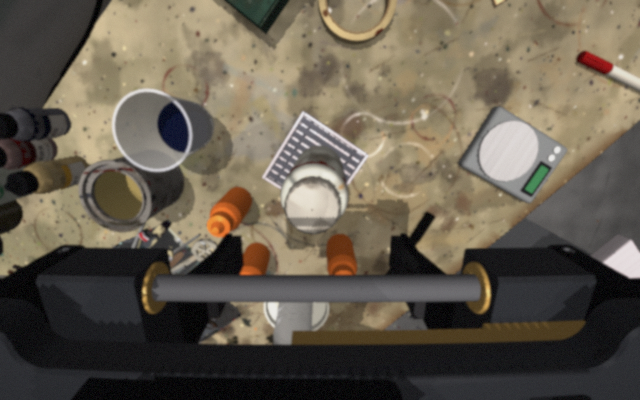

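Emit:
{"name": "step_arm", "arguments": {"moves": [{"dp": [2, 1.9, 0], "turn": 0, "grip": 0}, {"dp": [3.3, 3, 0], "turn": 0, "grip": 0}, {"dp": [3.3, 3, 0], "turn": 0, "grip": 0}, {"dp": [3.3, 3, 0], "turn": 0, "grip": 0}, {"dp": [3.3, 3, 0], "turn": 0, "grip": 0}]}}

```text
time: 29.7
ee_pos: [0.6214, -0.0778, 0.345]
ee_rot: [0.001, 0.924, -0.383, -0.002]
wrist_force: [0.2, 0.9, 0.2]
grip_width: 1.001
```

Emit:
{"name": "step_arm", "arguments": {"moves": [{"dp": [3.3, 3, 0], "turn": 0, "grip": 0}, {"dp": [3.3, 3, 0], "turn": 0, "grip": 0}, {"dp": [3, 3, 0], "turn": 0, "grip": 0}, {"dp": [1.7, 1.7, 0], "turn": 0, "grip": 0}, {"dp": [0.8, 0.8, 0], "turn": 0, "grip": 0}]}}

```text
time: 30.2
ee_pos: [0.6254, -0.2454, 0.3445]
ee_rot: [0.0, 0.923, -0.385, -0.002]
wrist_force: [0.1, 0.1, 0.3]
grip_width: 0.998
```

Emit:
{"name": "step_arm", "arguments": {"moves": [{"dp": [0, 0, 3], "turn": 0, "grip": 0}, {"dp": [0, 0, 4], "turn": 0, "grip": 0}, {"dp": [0, 0, 3], "turn": 0, "grip": 0}, {"dp": [0, 0, 0], "turn": 0, "grip": 0}, {"dp": [0, 0, 0], "turn": 0, "grip": 0}]}}

```text
time: 30.7
ee_pos: [0.6264, -0.2427, 0.247]
ee_rot: [0.001, 0.924, -0.383, -0.001]
wrist_force: [0.7, 0.4, 0.9]
grip_width: 0.998
```

```bash
python3 -c "
from h import *
go(.6262,-.2433,.1285)
im,d,i=snap('wrist','w23')"
```

```text
t 30.7 pos [ 0.6264 -0.2427  0.247 ] tool x [ 0.707 -0.707 -0.001] y [-0.707 -0.707  0.001] grip 0.998 F [0.7 0.4 0.9]
need cm [ 0.03  0.04 11.85]
```

View pics/w23.png

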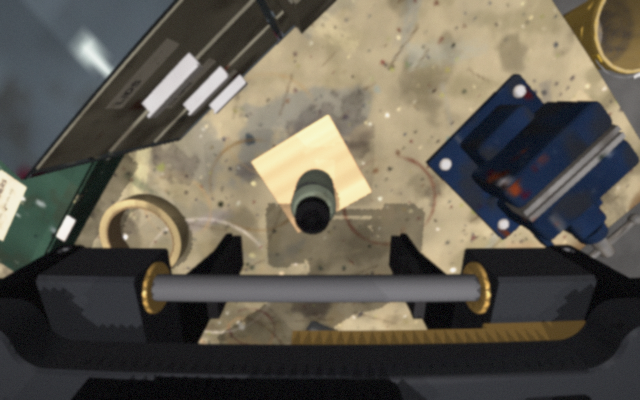

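Dropper cap at (312,213), aligned between the fingers. Descend and grip.

Emit:
{"name": "step_arm", "arguments": {"moves": [{"dp": [0, 0, 1.5], "turn": 0, "grip": 0}, {"dp": [0, 0, 2.5], "turn": 0, "grip": 0}, {"dp": [0, 0, 2.5], "turn": 0, "grip": 0}, {"dp": [0, 0, 2.5], "turn": 0, "grip": 0}, {"dp": [0, 0, 1.5], "turn": 0, "grip": 0}]}}

```text
time: 31.25
ee_pos: [0.6267, -0.2429, 0.1426]
ee_rot: [-0.0, 0.924, -0.383, 0.001]
wrist_force: [-0.1, 0.3, -0.1]
grip_width: 0.996
```

Emit:
{"name": "step_arm", "arguments": {"moves": [{"dp": [0, 0, 0.7], "turn": 0, "grip": 0}, {"dp": [0, 0, 0], "turn": 0, "grip": 0}, {"dp": [0, 0, 0], "turn": 0, "grip": 0}]}}

```text
time: 31.55
ee_pos: [0.6271, -0.2433, 0.1369]
ee_rot: [-0.0, 0.924, -0.383, 0.001]
wrist_force: [0.5, -0.0, 0.5]
grip_width: 1.002
```

```bash
python3 -c "
from h import *
go(.6262,-.2433,.1293)"
```

```text
t 31.55 pos [ 0.6271 -0.2433  0.1369] tool x [ 0.707 -0.708  0.003] y [-0.708 -0.707 -0.001] grip 1.002 F [ 0.5 -0.   0.5]
need cm [-0.07  0.06  0.76]
```

Emit:
{"name": "step_arm", "arguments": {"moves": [{"dp": [0, 0, 0.5], "turn": 0, "grip": 0}, {"dp": [0, 0, 0.2], "turn": 0, "grip": 0}, {"dp": [0, 0, 0], "turn": 0, "grip": 0}, {"dp": [0, 0, 0], "turn": 0, "grip": 0.7}, {"dp": [0, 0, 0], "turn": 0, "grip": 0.7}], "grip_force": 15}}

```text
time: 32.05
ee_pos: [0.6262, -0.2432, 0.1284]
ee_rot: [-0.0, 0.924, -0.383, 0.0]
wrist_force: [-0.0, 0.2, -0.1]
grip_width: 0.895
```

Emit:
{"name": "step_arm", "arguments": {"moves": [{"dp": [0, 0, 0], "turn": 0, "grip": 0.7}, {"dp": [0, 0, 0], "turn": 0, "grip": 0.7}, {"dp": [0, 0, 0], "turn": 0, "grip": 0.7}, {"dp": [0, 0, 0], "turn": 0, "grip": 0.7}, {"dp": [0, 0, 0], "turn": 0, "grip": 0.7}]}}

```text
time: 32.55
ee_pos: [0.6261, -0.2431, 0.1283]
ee_rot: [-0.0, 0.924, -0.383, 0.0]
wrist_force: [0.1, -0.7, -0.6]
grip_width: 0.458
```

Emit:
{"name": "step_arm", "arguments": {"moves": [{"dp": [0, 0, 0], "turn": 0, "grip": 0.7}, {"dp": [0, 0, 0], "turn": 0, "grip": 0.7}]}}

```text
time: 32.75
ee_pos: [0.6261, -0.2431, 0.1283]
ee_rot: [-0.0, 0.924, -0.383, -0.0]
wrist_force: [0.4, -0.7, -0.1]
grip_width: 0.462
```

Emit:
{"name": "step_arm", "arguments": {"moves": [{"dp": [0, 0, -0.5], "turn": 0, "grip": 0.7}, {"dp": [0, 0, -1.5], "turn": 0, "grip": 0.7}, {"dp": [0, 0, -3], "turn": 0, "grip": 0.7}, {"dp": [0, 0, -3], "turn": 0, "grip": 0.7}, {"dp": [0, 0, -2], "turn": 0, "grip": 0.7}]}}

```text
time: 33.25
ee_pos: [0.6269, -0.2435, 0.2324]
ee_rot: [-0.0, 0.924, -0.383, 0.002]
wrist_force: [1.1, -0.5, -0.4]
grip_width: 0.46
```

Emit:
{"name": "step_arm", "arguments": {"moves": [{"dp": [0, 0, -1], "turn": 0, "grip": 0.7}, {"dp": [0, 0, 0], "turn": 0, "grip": 0.7}, {"dp": [0, 0, 0], "turn": 0, "grip": 0.7}]}}

```text
time: 33.55
ee_pos: [0.6256, -0.2429, 0.2375]
ee_rot: [-0.0, 0.924, -0.383, -0.001]
wrist_force: [-0.4, -0.4, -1.1]
grip_width: 0.456
```

```bash
python3 -c "
from h import *
go(.4437,-.0775,.1503)"
```

```text
t 33.55 pos [ 0.6256 -0.2429  0.2375] tool x [ 0.706 -0.708 -0.002] y [-0.708 -0.706  0.   ] grip 0.456 F [-0.4 -0.4 -1.1]
need cm [-24.54   1.2    8.76]
```

Emit:
{"name": "step_arm", "arguments": {"moves": [{"dp": [-2.5, 0.1, 0], "turn": 0, "grip": 0.7}, {"dp": [-4, 0.2, 0], "turn": 0, "grip": 0.7}, {"dp": [-4, 0.2, 0], "turn": 0, "grip": 0.7}, {"dp": [-4, 0.2, 0], "turn": 0, "grip": 0.7}, {"dp": [-4, 0.2, 0], "turn": 0, "grip": 0.7}]}}

```text
time: 34.05
ee_pos: [0.487, -0.1177, 0.2366]
ee_rot: [0.001, 0.924, -0.383, -0.002]
wrist_force: [0.0, 0.3, -0.2]
grip_width: 0.459
```

Emit:
{"name": "step_arm", "arguments": {"moves": [{"dp": [-3, 0.2, 0], "turn": 0, "grip": 0.7}, {"dp": [-2, 0.1, 0], "turn": 0, "grip": 0.7}, {"dp": [-1, 0, 0], "turn": 0, "grip": 0.7}, {"dp": [0, 0, 0], "turn": 0, "grip": 0.7}, {"dp": [0, 0, 0], "turn": 0, "grip": 0.7}]}}

```text
time: 34.55
ee_pos: [0.4452, -0.0783, 0.238]
ee_rot: [0.0, 0.924, -0.383, 0.0]
wrist_force: [-0.1, -0.1, -1.7]
grip_width: 0.459
```

```bash
python3 -c "
from h import *
go(.4437,-.0775,.1503)
snap('wrist','w24')"
```

```text
t 34.55 pos [ 0.4452 -0.0783  0.238 ] tool x [ 0.707 -0.708  0.   ] y [-0.708 -0.707  0.   ] grip 0.459 F [-0.1 -0.1 -1.7]
need cm [-0.17  0.05  8.77]
```

View pics/w24.png

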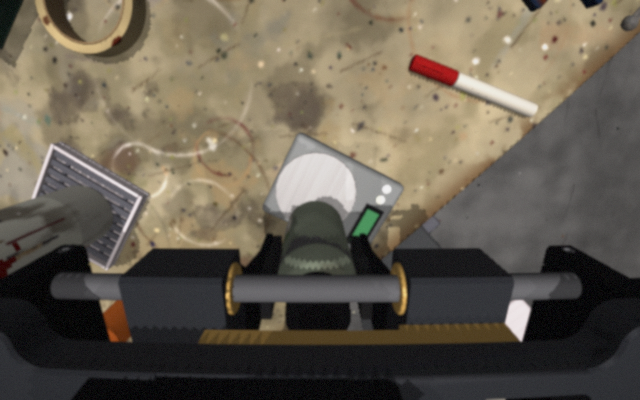

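Emit:
{"name": "step_arm", "arguments": {"moves": [{"dp": [-0.1, 0, 1.5], "turn": 0, "grip": 0.7}, {"dp": [0, 0, 2.5], "turn": 0, "grip": 0.7}, {"dp": [0, 0, 2], "turn": 0, "grip": 0.7}, {"dp": [0, 0, 1], "turn": 0, "grip": 0.7}, {"dp": [0, 0, 0.5], "turn": 0, "grip": 0.7}]}}

```text
time: 35.1
ee_pos: [0.4441, -0.078, 0.1622]
ee_rot: [0.001, 0.924, -0.384, -0.001]
wrist_force: [0.1, -0.5, -0.5]
grip_width: 0.458
```

Emit:
{"name": "step_arm", "arguments": {"moves": [{"dp": [0, 0, 0.3], "turn": 0, "grip": 0.7}, {"dp": [0, 0, 0], "turn": 0, "grip": 0.7}, {"dp": [0, 0, 0], "turn": 0, "grip": 0.7}]}}

```text
time: 35.4
ee_pos: [0.4444, -0.0775, 0.1609]
ee_rot: [-0.0, 0.924, -0.383, 0.001]
wrist_force: [0.0, -0.5, -0.9]
grip_width: 0.458
```

```bash
python3 -c "
from h import *
go(.4437,-.0775,.1503)"
```

```text
t 35.4 pos [ 0.4444 -0.0775  0.1609] tool x [ 0.706 -0.708  0.001] y [-0.708 -0.706 -0.001] grip 0.458 F [ 0.  -0.5 -0.9]
need cm [-0.05  0.06  1.06]
```

Emit:
{"name": "step_arm", "arguments": {"moves": [{"dp": [0, 0, 0.5], "turn": 0, "grip": 0.7}, {"dp": [0, 0, 0.2], "turn": 0, "grip": 0.7}, {"dp": [0, 0, 0.2], "turn": 0, "grip": 0.7}, {"dp": [0, 0, 0], "turn": 0, "grip": 0.7}]}}

```text
time: 35.8
ee_pos: [0.4437, -0.0775, 0.151]
ee_rot: [0.0, 0.924, -0.383, -0.0]
wrist_force: [-0.3, 0.5, -0.5]
grip_width: 0.457
```

Emit:
{"name": "step_arm", "arguments": {"moves": [{"dp": [0, 0, 0.1], "turn": 0, "grip": 0.7}, {"dp": [0, 0, 0], "turn": 0, "grip": 0.7}]}}

```text
time: 36.0
ee_pos: [0.444, -0.0775, 0.1502]
ee_rot: [-0.0, 0.924, -0.383, 0.0]
wrist_force: [-0.4, -0.8, -1.2]
grip_width: 0.457
```

Emit:
{"name": "step_arm", "arguments": {"moves": [{"dp": [0, 0, 0.1], "turn": 0, "grip": 0.7}, {"dp": [0, 0, 0], "turn": 0, "grip": 0.7}]}}

```text
time: 36.2
ee_pos: [0.4442, -0.0776, 0.1501]
ee_rot: [0.0, 0.924, -0.383, 0.0]
wrist_force: [-1.3, 0.1, 5.4]
grip_width: 0.457
```

Emit:
{"name": "step_arm", "arguments": {"moves": [{"dp": [0, 0, 0], "turn": 0, "grip": 0.4}, {"dp": [0, 0, 0], "turn": 0, "grip": 0}, {"dp": [0, 0, 0], "turn": 0, "grip": 0}, {"dp": [0, 0, 0], "turn": 0, "grip": 0}, {"dp": [0, 0, 0], "turn": 0, "grip": 0}]}}

```text
time: 36.7
ee_pos: [0.4439, -0.0775, 0.1492]
ee_rot: [0.0, 0.924, -0.383, -0.0]
wrist_force: [0.8, -0.2, -0.8]
grip_width: 0.826
```

Emit:
{"name": "step_arm", "arguments": {"moves": [{"dp": [0, 0, 0], "turn": 0, "grip": 0}, {"dp": [0, 0, -2], "turn": 0, "grip": 0}, {"dp": [0, 0, -4], "turn": 0, "grip": 0}, {"dp": [0, 0, -4], "turn": 0, "grip": 0}, {"dp": [0, 0, -4], "turn": 0, "grip": 0}]}}

```text
time: 37.2
ee_pos: [0.4435, -0.0775, 0.2908]
ee_rot: [0.0, 0.924, -0.383, -0.0]
wrist_force: [0.4, -0.2, -0.3]
grip_width: 0.998
```

Emit:
{"name": "step_arm", "arguments": {"moves": [{"dp": [0, 0, -3], "turn": 0, "grip": 0}, {"dp": [0, 0, -2], "turn": 0, "grip": 0}, {"dp": [0, 0, 0], "turn": 0, "grip": 0}, {"dp": [0, 0, 0], "turn": 0, "grip": 0}]}}

```text
time: 37.6
ee_pos: [0.4435, -0.0774, 0.3388]
ee_rot: [-0.0, 0.924, -0.383, -0.0]
wrist_force: [-0.5, -0.5, 0.1]
grip_width: 1.001
```

```bash
python3 -c "
from h import *
go(.4437,-.0775,.1503)
im,d,i=snap('wrist','w25');cv2.imwrite('pics/w25a.png',cv2.resize(im[100:270,220:420],None,fx=3.5,fy=3.5,interpolation=2))"
```

```text
t 37.6 pos [ 0.4435 -0.0774  0.3388] tool x [ 0.706 -0.708 -0.001] y [-0.708 -0.706 -0.   ] grip 1.001 F [-0.5 -0.5  0.1]
need cm [ 0.03 -0.   18.85]
```

View pics/w25a.png

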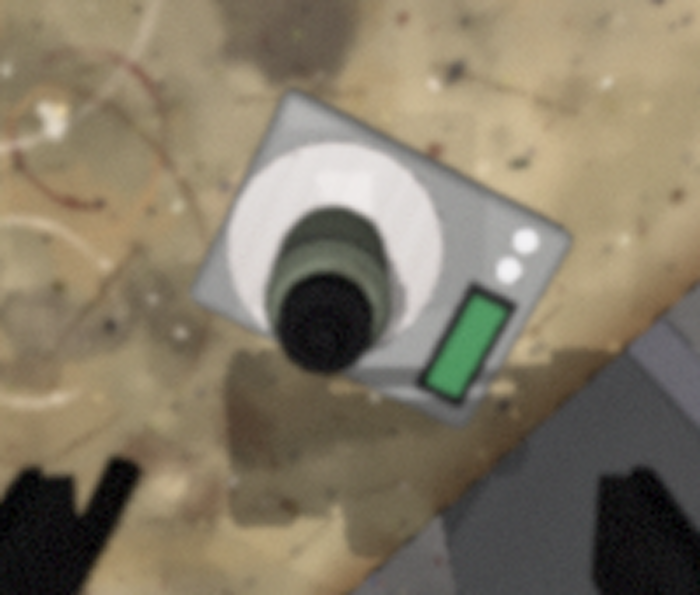

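```bash
python3 - <<'E'
from h import *
f=lambda p,k,o:(np.array(p,float)+.5)/k-.5+np.array(o)
im,d,i=load('w25');o=(220,100)
def circ(w):
    A=np.c_[2*w,np.ones(len(w))]; s=np.linalg.lstsq(A,(w**2).sum(1),rcond=None)[0]; return s[:2],np.sqrt(s[2]+(s[:2]**2).sum())
print('pan',circ(onz(i,f([(228,245),(235,205),(260,167),(300,145),(345,141),(395,160),(430,200),(442,245),(432,290),(405,330),(240,290)],3.5,o),.030)[:,:2]))
print('cap',onz(i,f([(325,325)],3.5,o),.148),'shoulder',onz(i,f([(266,295),(390,295)],3.5,o),.108).mean(0))
print('base arc',circ(onz(i,f([(284,240),(295,222),(312,210),(333,207),(355,211),(373,224),(384,243)],3.5,o),.033)[:,:2]))
im,d,i=load('w22');print('bottle capw22',onz(i,[(313,203.5)],.196))
im,d,i=load('w16');o=(240,120)
print('dish',circ(onz(i,f([(168,215),(185,140),(240,80),(300,50),(340,45),(390,52),(450,90),(495,150),(512,220),(495,285),(455,340),(205,310)],4.5,o),.014)[:,:2]),'cups base arc',circ(onz(i,f([(237,215),(262,165),(300,128),(338,119),(380,130),(415,165),(436,215)],4.5,o),.009)[:,:2]),'cups top',onz(i,f([(333,312)],4.5,o),.145))
E
```

```text
pan (array([ 0.44291904, -0.07816935]), np.float64(0.041370494108131164))
cap [[ 0.44640987 -0.07794375  0.148     ]] shoulder [ 0.44511879 -0.07743019  0.108     ]
base arc (array([ 0.44103276, -0.07542703]), np.float64(0.02029406254529154))
bottle capw22 [[0.61607313 0.12738223 0.196     ]]
dish (array([0.46827666, 0.31812209]), np.float64(0.05415250036150444)) cups base arc (array([0.4682142 , 0.31948144]), np.float64(0.03145154155181025)) cups top [[0.47234539 0.31619637 0.145     ]]
```

Emit:
{"name": "step_arm", "arguments": {"moves": [{"dp": [2.5, 2.5, 0], "turn": 0, "grip": 0}, {"dp": [3, 3, 0], "turn": 0, "grip": 0}, {"dp": [3, 3, 0], "turn": 0, "grip": 0}, {"dp": [3, 3, 0], "turn": 0, "grip": 0}, {"dp": [3, 3, 0], "turn": 0, "grip": 0}]}}

```text
time: 38.15
ee_pos: [0.443, -0.284, 0.3374]
ee_rot: [0.0, 0.924, -0.383, -0.002]
wrist_force: [1.3, 0.1, 0.7]
grip_width: 1.001
```

```bash
python3 -c "
from h import *
im,d,i=snap('top','t26');cv2.imwrite('pics/t26a.png',cv2.resize(im[135:275,255:475],None,fx=3.6,fy=3.6,interpolation=2));im,d,i=snap('scene','s26');cv2.imwrite('pics/s26a.png',cv2.resize(im[130:300,240:480],None,fx=3.3,fy=3.3,interpolation=2))"
```

```text
(no output)
```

View pics/t26a.png

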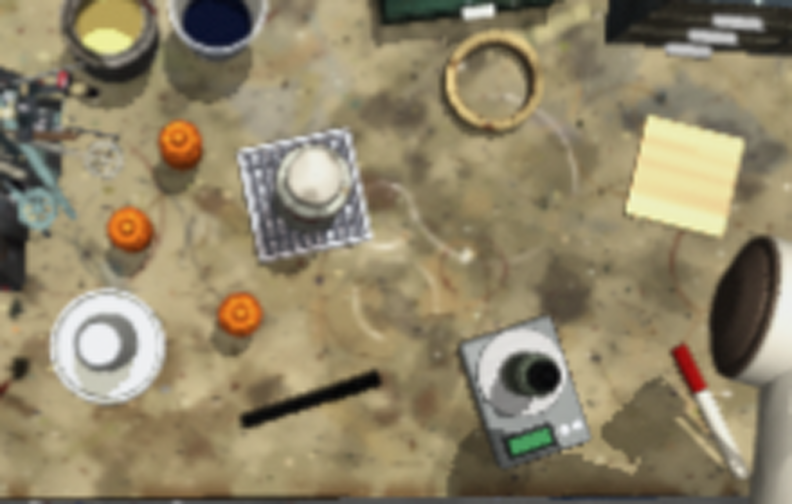

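View pics/s26a.png

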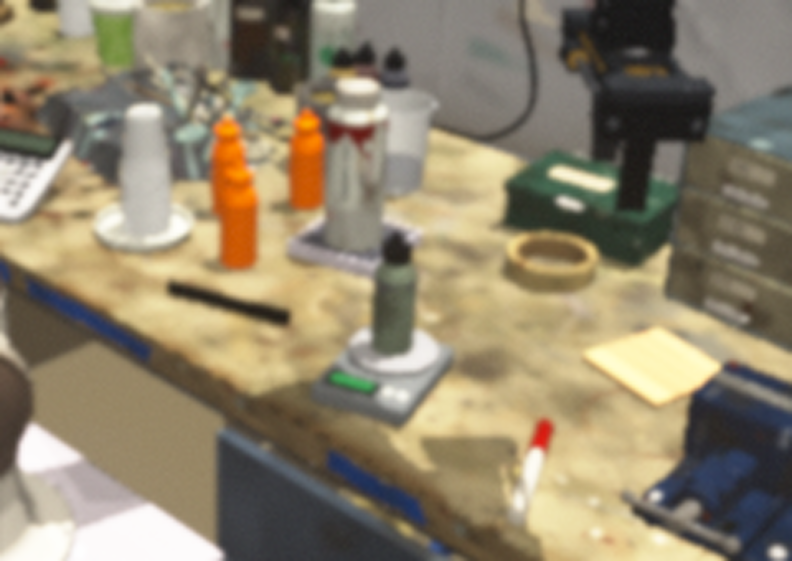

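Emit:
{"name": "step_arm", "arguments": {"moves": [{"dp": [0, 0, 0], "turn": 0, "grip": 0}, {"dp": [0, 0, 0], "turn": 0, "grip": 0}, {"dp": [0, 0, 0], "turn": 0, "grip": 0}]}}

```text
time: 38.55
ee_pos: [0.4437, -0.2815, 0.3389]
ee_rot: [-0.0, 0.924, -0.382, -0.0]
wrist_force: [-0.5, 0.1, -0.8]
grip_width: 1.0
```

```bash
python3 -c "
from h import *
print(order.finish_job())"
```

```text
the job is handed in; nothing more can be done
None
```

The swap is done and handed in at about 38.6 s, with the gripper raised clear of everything. I parked the dropper on the board, moved the cups from the tray to the dish, the bottle from the balance to the tray, and then the dropper from the board to the balance.

**Last checks:** The final top and scene pictures show all three upright in their places and the board empty. The markers, tape roll and orange bottles look unmoved by eye; I did not measure them.

| Thing | Place | Distance from centre |
|---|---|---|
| Cups | dish | 1–2 mm at the foot |
| Dropper | balance pan | about 3 mm |
| Bottle | drip tray | 2–3 mm |

**What disagreed:**
- The top and wrist cameras put the places about 3–5 mm apart in y, so I aimed between the two. The distances above are only that certain.
- The cups measured about 54 mm across where I gripped them, against roughly 42 mm expected from a straight taper. They lifted and set down cleanly.

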